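# Test-seat mixed drive collars on the keyed shaft and sort them into the specimen drawer

### The job

First pull the cabinet's drawer out to its stop. Then, from the largest collar to the smallest, test every steel collar on the keyed shaft: lower it with its keyway over the key until it sits fully home on the base and let go of it there, then lift it off and lay it flat, flange down, in the drawer: collars whose lug is on the same side as the keyway in the drawer's left half as the robot sees it, those whose lug is opposite the keyway in the right half. When all are stowed push the drawer fully shut, leaving everything else on the bench where it was.

Things in the scene. Friction and masses are not known exactly. Their poses are not given: they have to be found in the camera images.
- test_stand: fixed test stand: round aluminium base 110 mm across, 15 mm thick, with an upright dark steel shaft at its centre carrying a key; origin: centre of its underside
- seat (a point): on the shaft's axis at the top face of the stand's base, z up. The shaft, 22 mm thick, stands 46 mm above this point and has a tapered tip. The key, 9 mm wide, runs up the shaft from this point to 36 mm above it, on the side to which x points, and reaches out to 17.5 mm from the axis.
- drawer (a joint): travel of the one drawer of the dark wooden cabinet: 0 m shut, 0.19 m at its stop; it starts shut or up to 12 mm ajar. It slides with about 2 N of friction and stays where it is left.
- handle (a point): middle of the drawer's handle, a horizontal round brass bar about 10 mm thick and 110 mm long, 35 mm off the drawer front, 65 mm above the table; the gap behind the bar is about 30 mm. x points into the cabinet (the drawer pulls out along -x), y runs along the bar to the robot's left.
- left_half (a point): on the floor of the drawer's left half (left as the robot sees it), midway across, 54 mm from the inner front; moves with the drawer; x points into the cabinet. A half is 198 mm (x) by 121 mm (y) inside. Floor 22 mm above the table; walls rise 34 mm above it, the divider 26 mm, the drawer front 58 mm. With the drawer at its stop the rear 14 mm stay under the cabinet top.
- right_half (a point): the same for the right half.
- cabinet_top (a point): middle of the front edge of the cabinet's top. The cabinet: fixed, dark wood, 250 mm deep with its front towards the robot, 290 mm wide, 92 mm tall; x points into it, away from the robot.
- collar_78: steel collar, flange 78 mm across, lug on the keyway side (+x). Origin: centre of underside, z up along the bore, x towards the keyway. 36 mm tall: flange 7 mm thick, above it a square hub 38 x 38 mm, sides along x and y; bore 25 mm, right through; keyway 12 mm wide, cut through the hub's +x side over its full height. The lug, 14 mm wide, stands out 12 mm from the rim. May be absent.
- collar_70: steel collar, flange 70 mm across, lug on the side away from it (-x). Origin: centre of underside, z up along the bore, x towards the keyway. 36 mm tall: flange 7 mm thick, above it a square hub 38 x 38 mm, sides along x and y; bore 25 mm, right through; keyway 12 mm wide, cut through the hub's +x side over its full height. The lug, 14 mm wide, stands out 12 mm from the rim. May be absent.
- collar_62: steel collar, flange 62 mm across, lug on the side away from it (-x). Origin: centre of underside, z up along the bore, x towards the keyway. 36 mm tall: flange 7 mm thick, above it a square hub 38 x 38 mm, sides along x and y; bore 25 mm, right through; keyway 12 mm wide, cut through the hub's +x side over its full height. The lug, 14 mm wide, stands out 12 mm from the rim. May be absent.
- collar_54: steel collar, flange 54 mm across, lug on the keyway side (+x). Origin: centre of underside, z up along the bore, x towards the keyway. 36 mm tall: flange 7 mm thick, above it a square hub 38 x 38 mm, sides along x and y; bore 25 mm, right through; keyway 12 mm wide, cut through the hub's +x side over its full height. The lug, 14 mm wide, stands out 12 mm from the rim. May be absent.
- puck_a: bystander: black resin specimen puck, 25 mm across, 20 mm tall; origin at its underside
- puck_b: bystander: black resin specimen puck, 30 mm across, 20 mm tall; origin at its underside
- puck_c: bystander: black resin specimen puck, 30 mm across, 22 mm tall; origin at its underside
- jar: bystander: amber jar, 54 mm across, 75 mm tall; origin at its underside
- screwdriver: bystander: screwdriver 160 mm long, lying along its x
- loupe: bystander: black loupe, 34 mm across, 36 mm tall; origin at its underside
- dish: bystander: white dish, 90 mm across, 25 mm tall, standing on the cabinet; origin at its underside

How it is judged:
By the outcome, as a careful person would: the job done as asked, in the order asked, and still so for the second after the job is handed in, with the robot touching nothing.
Of collar_78, collar_70, collar_62, collar_54 only 3 to 4 are there at a start; the rules pass over those that are not, and their reading is None.
At some moment in a run one of collar_78, collar_70, collar_62, collar_54 may be knocked a few centimetres aside while the robot is not near it.
It also fails if it takes over 210 s, if anything falls off the work surface, if the arm or the gripper's body presses on something with over 40 N, if the wrist force passes 120 N, or if a joint passes its speed limit or range.

### The arm

A 6-joint arm with a two-finger parallel gripper is mounted at the origin on the work surface. World frame = base frame: x ahead of the robot, y to its left, z up, the work surface at z = 0. Lengths are in m, angles in rad, forces in N, time in s.
With the tool pointing down it reaches from about 0.35 to 0.775 m from the base axis. Payload 7.3 kg.
Tool frame: the origin (TCP) lies at the very end of the fingers, on their centre line; the grasp point (between the pads) lies 19 mm behind it; z points along the fingers, x is the direction in which the jaws open and shut, and the axes are right-handed (so a half turn about z gives the same grasp; the last joint's range is limited). The gripper opens to 92 mm and grips with 3 to 60 N. Pads are 19 mm wide; open, the fingers measure 130 mm over their backs; the gripper's body (75 mm by 190 mm) begins 47 mm behind the grasp point.
Start: joints at [-1.306, 0.342, 1.524, -0, 1.275, -0.146], TCP at [0.21, -0.481, 0.203] pointing down, gripper open.
Joint ranges: [-2.53, 2.53], [-0.77, 2.02], [0.04, 2.7], [-1, 4.14], [0.28, 2.66], [-3.11, 3.11]. Speed limits (rad/s): [2.57, 2.57, 3.14, 3.14, 3.14, 3.14].

### API

Orientations are given as [roll, pitch, yaw] about the fixed x, y, z axes, in that order (R = Rz(yaw) Ry(pitch) Rx(roll)).
In Python, from cell import robot, read_camera, nets gives the robot as it stands. The module is installed in compiled form; this text tells all that it offers.
- The arm moves only by the tool carry_out, never from a script. Its arguments are lists of equal length, an entry for each row: "translation": the shift along the tool's x, y, z in m, a list of three; "turn": the turn, a rotation vector about the tool's x, y, z in rad, a list of three; "gripper": the gripper's target within -1 to 1 (shut at 1, half-way at 0, fully open at -1). A call has 1 to 10 rows; each row shifts and turns the commanded pose from where the row before left it, along the tool's axes as they then stand; what a row does not reach is not made up. A row lasts 1/10 s, in which the tool goes at most 50 mm and 8.59 degrees, less where a joint would pass 70% of its speed; a pose out of reach is approached as far as the arm can. A call with a gripper value outside its range is refused whole. The fingers move at their own pace and stop on an object; "squeeze" is the grip in N (left out, the last holds). Time passes only in rows, so rows that do not move let the fingers close. It gives the time, the measured TCP pose, the force and the opening at its end, in the units of the state.
- robot.observe(): the state, without advancing time (a new reading comes with each control period).
- read_camera(name): name is "scene" or "top" or "wrist"; returns a dict with "img" (420x560x3 uint8, red, green, blue), "fx", "fy", "cx", "cy" (pixels), "world_from_camera" (4x4, takes a point from camera to world coordinates). Camera axes: x right, y down, z forward; pixel columns grow to the right and rows downward; lengths in m; the calibration is good to about 2 mm. A picture is of the moment at which its call begins. There is no depth.
- robot.hand_in(): hands the job in, once; it reports no verdict.
Trained networks look in a picture, given as the dict that the camera call returned (one of the last four; its "shot" number tells which), for a name from the list of things; names that differ only in an ending like _2 or _b are one class to them, and where a whole thing is asked for, a point or a joint stands for the part that bears it (a point fixed in the world has none). Each returns a list of dicts, best first, with "score" (0 to 1); they miss things now and then, are a little off and sometimes report something else, mostly with a low value. They report only what shows in the picture. A call takes as long as a camera call.
- nets.regions_of(picture, name): "region" (420x560 bool, what is visible of it) and "pixel" ([column, row] in pixels, amid what is visible of it).
- nets.tip_of(picture, name): "pixel" ([column, row] in pixels: a listed point, or the origin of a listed thing).
The state is a dict: "time": time; "qpos": joint angles; "qvel": joint speeds; "joint_efforts": joint torques, N m; "tool_pos": TCP position; "tool_rot": TCP orientation; "contact_force": force on the tool from outside, world axes, zero at the start; "torque": the same for the moment, N m; "opening": finger opening in m.
Only numpy, scipy, OpenCV 4.12 (cv2) and the standard library are available. Lean on these libraries where they do the work, as an engineer would, in place of code of your own. Each camera call takes 0.05 s, during which the arm holds its last target. There are 200 camera calls.

## Working session

There is one attempt and no reset: what is moved stays moved. The work goes in short steps, Python scripts to look and compute and a tool call to move; the robot and the scene stay as the last step left them, time stands still between calls to the robot, and variables do not carry over. Pictures are saved under pics/ and viewed, about 12 in all and at most 16, crops included, and the job is handed in when it is done.

Besides the shell and the picture viewer there is one more tool, called after "Call:" as name(argument=value, ...) on one line, values as JSON. carry_out: Moves the arm, as the interface text tells. Its arguments: {"type":"object","properties":{"translation":{"type":"array","items":{"type":"array","items":{"type":"number"}}},"turn":{"type":"array","items":{"type":"array","items":{"type":"number"}}},"gripper":{"type":"array","items":{"type":"number"}},"squeeze":{"type":"number"}},"required":["translation","turn","gripper"]}

```bash
mkdir -p pics; cat > h.py <<'E'
import numpy as np, cv2
from cell import robot, read_camera, nets
def save(p,n,crop=None,s=1):
    im=p["img"][:,:,::-1]
    if crop: im=im[crop[1]:crop[3],crop[0]:crop[2]]
    cv2.imwrite("pics/"+n,cv2.resize(im,None,fx=s,fy=s))
def ray(p,px,z):
    M=p["world_from_camera"]; d=M[:3,:3]@np.array([(px[0]-p["cx"])/p["fx"],(px[1]-p["cy"])/p["fy"],1]); o=M[:3,3]
    return o+d*(z-o[2])/d[2]
def proj(p,X):
    c=np.linalg.inv(p["world_from_camera"])@np.append(X,1); return [p["fx"]*c[0]/c[2]+p["cx"],p["fy"]*c[1]/c[2]+p["cy"]]
np.set_printoptions(precision=4,suppress=True)
E
python3 - <<'E'
from h import *
s=robot.observe(); print({k:np.round(v,3) for k,v in s.items()})
a=read_camera("top"); b=read_camera("scene")
im=np.hstack([a["img"],b["img"]])[:,:,::-1]
save(a,"top0.png",s=1.4); save(b,"scene0.png",s=1.4)
Z=dict(test_stand=0,seat=.015,handle=.065,left_half=.022,right_half=.022,cabinet_top=.092,collar_78=0,collar_70=0,collar_62=0,collar_54=0,puck_a=0,jar=0,screwdriver=0,loupe=0,dish=.092)
for n,z in Z.items():
  for p,l in((a,"top"),(b,"scene")):
    try: r=nets.tip_of(p,n)
    except Exception as e: print(n,e); continue
    print(n,l,[(round(q["score"],2),np.round(q["pixel"]),np.round(ray(p,q["pixel"],z)[:2],3)) for q in r[:4]])
print(a["world_from_camera"],a["fx"])
E
```

```text
{'time': np.float64(0.0), 'qpos': array([-1.306,  0.343,  1.525,  0.   ,  1.275, -0.146]), 'qvel': array([ 0.   , -0.002, -0.   ,  0.002, -0.002, -0.   ]), 'joint_efforts': array([  0.003, -43.124, -24.422,   0.072,   0.056,  -0.   ]), 'tool_pos': array([ 0.21 , -0.481,  0.203]), 'tool_rot': array([-3.141,  0.002, -1.16 ]), 'contact_force': array([ 0.223,  0.513, -1.016]), 'torque': array([ 0.063, -0.04 , -0.029]), 'opening': np.float64(0.091)}
test_stand top []
test_stand scene [(0.69, array([269., 204.]), array([ 0.499, -0.054])), (0.51, array([257., 164.]), array([ 0.448, -0.211]))]
seat top [(0.29, array([180., 170.]), array([0.636, 0.229]))]
seat scene [(0.95, array([268., 202.]), array([ 0.503, -0.052]))]
handle top [(0.97, array([180., 171.]), array([0.618, 0.216]))]
handle scene [(0.85, array([283., 286.]), array([0.627, 0.218]))]
left_half top [(0.54, array([260., 265.]), array([0.397, 0.033])), (0.44, array([175., 147.]), array([0.693, 0.24 ]))]
left_half scene []
right_half top [(0.26, array([159., 124.]), array([0.757, 0.282]))]
right_half scene [(0.33, array([269., 289.]
[... 2397 characters left out ...]
, array([0.759, 0.287]))]
jar scene [(0.62, array([200., 236.]), array([ 0.735, -0.068]))]
screwdriver top [(0.87, array([380., 296.]), array([ 0.319, -0.252]))]
screwdriver scene [(0.7, array([278., 141.]), array([ 0.329, -0.26 ]))]
loupe top [(0.51, array([367., 246.]), array([ 0.44 , -0.229])), (0.49, array([123., 305.]), array([0.311, 0.358]))]
loupe scene [(0.49, array([406., 279.]), array([0.314, 0.371]))]
dish top [(0.94, array([160., 125.]), array([0.722, 0.26 ]))]
dish scene [(0.67, array([260., 316.]), array([0.722, 0.262]))]
[[-0.0199 -0.9814  0.1908  0.3535]
 [-0.9998  0.02   -0.0015  0.0135]
 [-0.0024 -0.1908 -0.9816  0.9311]
 [ 0.      0.      0.      1.    ]] 382.2425558188531
```

View pics/top0.png

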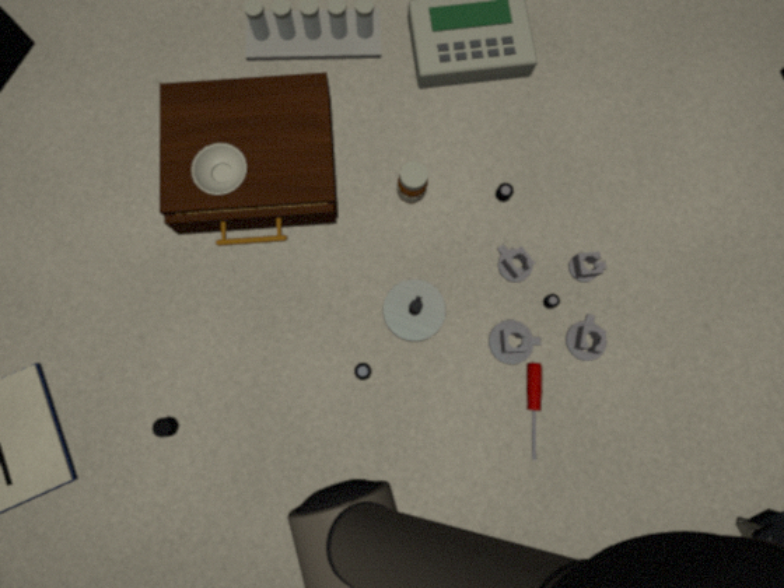

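View pics/scene0.png

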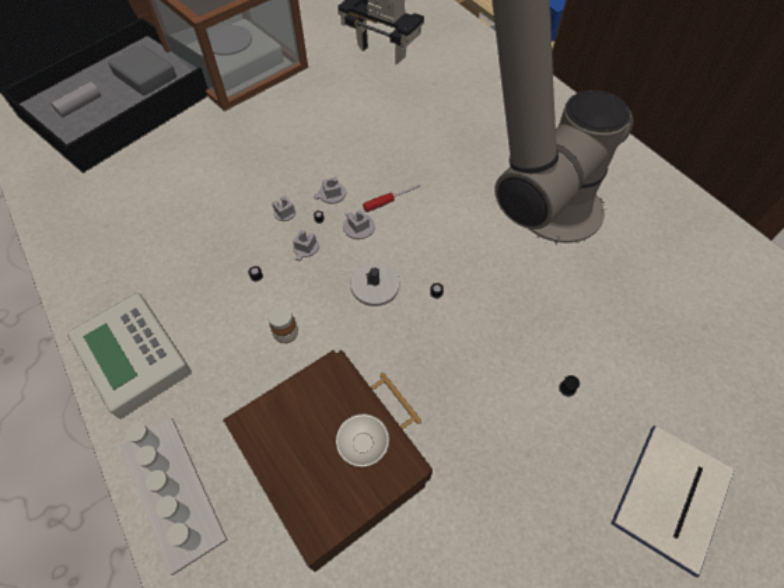

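The top view shows the cabinet at upper left with its handle bar running from about (217,242) to (287,238). The stand is at (414,310), and four collars are at (513,341), (586,340), (514,264) and (586,266). A puck sits between the collars, and the screwdriver is at (533,410). The scene view agrees with this. The dish stands near the cabinet's front, so I need to keep the gripper body clear of it.

```bash
cat >> h.py <<'E'
def go(x=None,y=None,z=None,yaw=None):
    "tool-frame moves: first turn, then shift"
    s=robot.observe(); p=np.array(s["tool_pos"]); w=s["tool_rot"][2]
    t=np.array([p[0] if x is None else x,p[1] if y is None else y,p[2] if z is None else z])
    yw=w if yaw is None else yaw
    d=t-p; c,sn=np.cos(yw),np.sin(yw)
    dy=(yw-w+np.pi)%(2*np.pi)-np.pi
    print("turn about tool z %.4f; then shift x %.4f y %.4f z %.4f"%(-dy,c*d[0]+sn*d[1],sn*d[0]-c*d[1],-d[2]), "q6 %.2f"%s["qpos"][5])
def st():
    s=robot.observe(); print("t %.2f"%s["time"],"pos",np.array(s["tool_pos"]),"rot",np.array(s["tool_rot"]),"F",np.array(s["contact_force"]).round(1),"open %.4f"%s["opening"])
E
python3 - <<'E'
from h import *
a=read_camera("top"); b=read_camera("scene")
for z,P in((.065,[(217,242),(287,238)]),(.092,[(162,213),(335,203),(160,84),(326,73)]),(.015,[(414,310)]),(.061,[(415,301)])):
    for q in P: print(z,q,ray(a,np.array(q)/1.4,z)[:2])
for z,P in((.065,[(384,377),(417,418)]),(.092,[(338,351),(431,470),(225,421),(312,568)]),(.015,[(375,283)]),(.061,[(374,268)])):
    for q in P: print("s",z,q,ray(b,np.array(q)/1.4,z)[:2])
for p in (a,b):
  for r in nets.regions_of(p,"collar_78")[:5]:
    m=r["region"].astype(np.uint8); print(round(r["score"],2),np.round(r["pixel"]),m.sum(), ray(p,r["pixel"],.007)[:2])
go(.64,.19,.2,1.57-.05)
E
```

```text
0.065 (217, 242) [0.6148 0.2747]
0.065 (287, 238) [0.6194 0.1571]
0.092 (162, 213) [0.6582 0.359 ]
0.092 (335, 203) [0.6696 0.074 ]
0.092 (160, 84) [0.8928 0.3755]
0.092 (326, 73) [0.9077 0.0882]
0.015 (414, 310) [ 0.5004 -0.0563]
0.061 (415, 301) [ 0.5081 -0.0549]
s 0.065 (384, 377) [0.6211 0.1676]
s 0.065 (417, 418) [0.6145 0.2682]
s 0.092 (338, 351) [0.6715 0.0849]
s 0.092 (431, 470) [0.6524 0.3625]
s 0.092 (225, 421) [0.9083 0.0943]
s 0.092 (312, 568) [0.8913 0.3832]
s 0.015 (375, 283) [ 0.5041 -0.0521]
s 0.061 (374, 268) [ 0.5003 -0.0597]
0.94 [422. 190.] 464 [ 0.5747 -0.3733]
0.83 [364. 190.] 464 [ 0.5766 -0.2297]
0.8 [366. 247.] 741 [ 0.4358 -0.2251]
0.59 [418. 242.] 705 [ 0.4465 -0.3521]
0.78 [217. 177.] 282 [ 0.5889 -0.2326]
0.68 [252. 164.] 372 [ 0.462 -0.217]
0.68 [236. 138.] 264 [ 0.4508 -0.3484]
0.68 [201. 147.] 224 [ 0.573  -0.3772]
turn about tool z -2.6800; then shift x 0.6923 y 0.3957 z 0.0033 q6 -0.15
```

Call:
carry_out(translation=[[0,0,0],[0,0,0],[0,0,0],[-0.038,-0.0276,0],[-0.038,-0.0276,0],[-0.038,-0.0276,0],[-0.038,-0.0276,0],[-0.038,-0.0276,0],[-0.038,-0.0276,0],[-0.038,-0.0276,0]], turn=[[0,0,0.117],[0,0,0.117],[0,0,0.117],[0,0,0],[0,0,0],[0,0,0],[0,0,0],[0,0,0],[0,0,0],[0,0,0]], gripper=[1,1,1,1,1,1,1,1,1,1], squeeze=20)

```text
time: 2.8
tool_pos: [0.3874, -0.2026, 0.2036]
tool_rot: [-3.141, -0.001, -1.511]
contact_force: [0.0, -0.8, 0.5]
opening: 0.0163
```

Call:
carry_out(translation=[[-0.038,-0.0276,0],[-0.038,-0.0276,0],[-0.038,-0.0276,0],[-0.038,-0.0276,0],[-0.038,-0.0276,0],[-0.038,-0.0276,0],[-0.038,-0.0276,0],[-0.038,-0.0276,0],[-0.038,-0.0276,0],[-0.036,-0.0276,0]], turn=[[0,0,0],[0,0,0],[0,0,0],[0,0,0],[0,0,0],[0,0,0],[0,0,0],[0,0,0],[0,0,0],[0,0,0]], gripper=[1,1,1,1,1,1,1,1,1,1])

```text
time: 3.8
tool_pos: [0.6402, 0.1916, 0.2032]
tool_rot: [-3.142, -0.0, -1.511]
contact_force: [1.5, -0.3, 1.0]
opening: 0.0006
```

```bash
python3 - <<'E'
from h import *
st()
w=read_camera("wrist"); save(w,"w1.png",s=1.4); print(w["world_from_camera"],w["fx"])
for n,z in(("handle",.065),("cabinet_top",.092)):
  print(n,[(round(q["score"],2),np.round(q["pixel"]),ray(w,q["pixel"],z)[:2]) for q in nets.tip_of(w,n)[:3]])
go(.6385,.19,.058,.058-np.pi/2)
E
```

```text
t 3.80 pos [0.6402 0.1916 0.2032] rot [-3.1416 -0.0001 -1.5106] F [ 1.5 -0.3  1. ] open 0.0006
[[ 0.0602 -0.9674 -0.2459  0.7063]
 [-0.9982 -0.0585 -0.0142  0.1966]
 [-0.0006  0.2463 -0.9692  0.3854]
 [ 0.      0.      0.      1.    ]] 319.33088249226194
handle [(0.79, array([249., 212.]), array([0.6178, 0.2194]))]
cabinet_top [(0.83, array([245., 166.]), array([0.6686, 0.2228]))]
turn about tool z 0.0051; then shift x 0.0019 y 0.0015 z 0.1435 q6 1.68
```

View pics/w1.png

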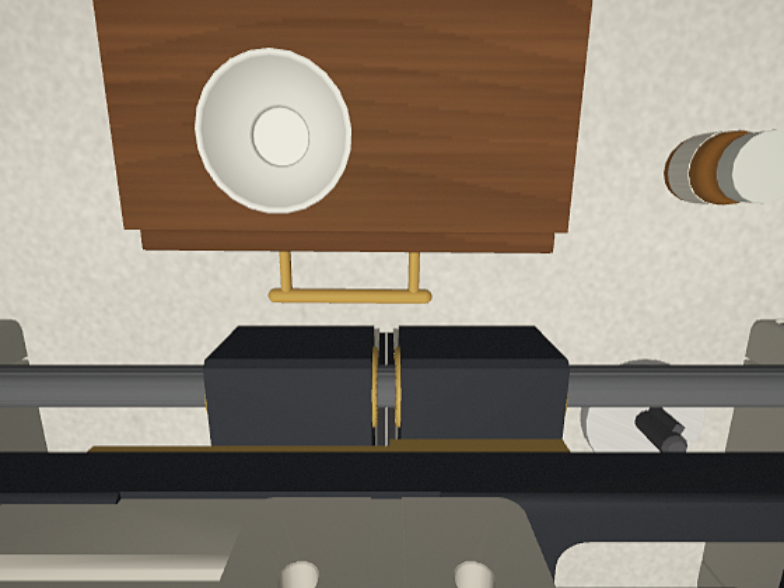

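The wrist view shows the bar from (270,296) to (430,296), with posts at columns 286 and 413. The gap behind the bar is clear, and the dish sits behind it. I'll go down between the posts and pull.

Call:
carry_out(translation=[[-0.0215,0.001,0.01],[0,0,0.03],[0,0,0.03],[0,0,0.03],[0,0,0.03],[0,0,0.015],[0,0,0],[0,0.01,0]], turn=[[0,0,0],[0,0,0],[0,0,0],[0,0,0],[0,0,0],[0,0,0],[0,0,0],[0,0,0]], gripper=[1,1,1,1,1,1,1,1])

```text
time: 4.75
tool_pos: [0.6287, 0.2098, 0.0595]
tool_rot: [-3.139, 0.0, -1.512]
contact_force: [0.1, 0.1, -0.3]
opening: 0.0002
```

Call:
carry_out(translation=[[0,0.01,0],[0,0.02,0],[0,0.02,0],[0,0.02,0],[0,0.02,0],[0,0.02,0],[0,0.02,0],[0,0.02,0],[0,0.02,0],[0,0.005,0]], turn=[[0,0,0],[0,0,0],[0,0,0],[0,0,0],[0,0,0],[0,0,0],[0,0,0],[0,0,0],[0,0,0],[0,0,0]], gripper=[1,1,1,1,1,1,1,1,1,1])

```text
time: 5.75
tool_pos: [0.4519, 0.1998, 0.0601]
tool_rot: [-3.14, 0.0, -1.511]
contact_force: [-0.1, -0.7, 0.4]
opening: 0.0004
```

Call:
carry_out(translation=[[0,0.004,0],[0,0.003,0],[0,0.003,0]], turn=[[0,0,0],[0,0,0],[0,0,0]], gripper=[1,1,1])

```text
time: 6.05
tool_pos: [0.4435, 0.1993, 0.0586]
tool_rot: [-3.14, 0.0, -1.511]
contact_force: [-0.1, 0.3, -0.0]
opening: 0.0005
```

```bash
python3 - <<'E'
from h import *
st()
a=read_camera("top"); save(a,"top1.png",(90,40,460,340),2)
for n,z in(("handle",.065),("left_half",.022),("right_half",.022)):
  print(n,[(round(q["score"],2),np.round(q["pixel"]),ray(a,q["pixel"],z)[:2]) for q in nets.tip_of(a,n)[:3]])
E
```

```text
t 6.05 pos [0.4435 0.1993 0.0586] rot [-3.1403  0.0001 -1.5113] F [-0.1  0.3 -0. ] open 0.0005
handle [(0.59, array([179., 172.]), array([0.617 , 0.2187])), (0.52, array([160., 126.]), array([0.7331, 0.2676]))]
left_half []
right_half []
```

View pics/top1.png

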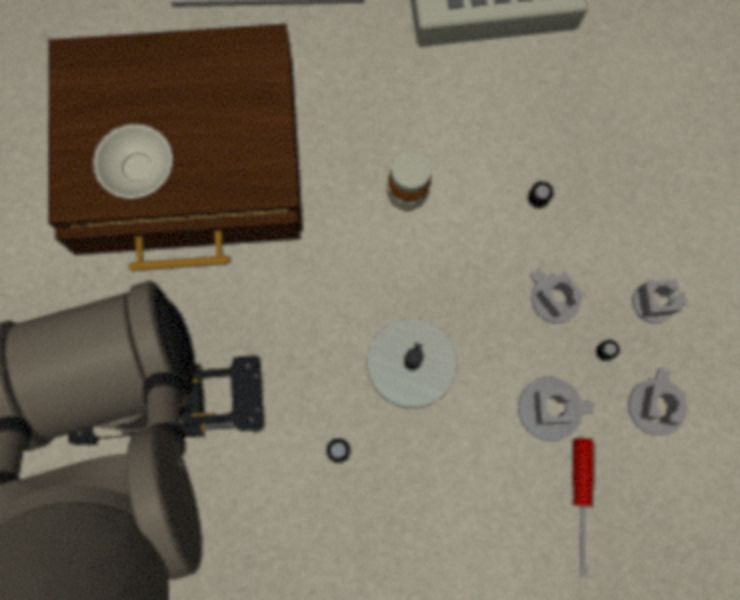

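The drawer hasn't moved: the handle is still at about (180,264) in the crop, so the hook missed. I'll check the dish clearance and retry deeper, reading the force at each step.

```bash
python3 - <<'E'
from h import *
b=read_camera("scene"); save(b,"s1.png",(200,200,420,400),3)
a=read_camera("top")
for q in nets.tip_of(b,"handle")[:2]: print(q["score"],q["pixel"],ray(b,q["pixel"],.065)[:2])
for p in (a,b):
  for r in nets.regions_of(p,"dish")[:1]+nets.regions_of(p,"handle")[:2]:
    ys,xs=np.nonzero(r["region"]); print(r["score"],r["pixel"],xs.min(),xs.max(),ys.min(),ys.max(),len(xs), ray(p,[r["pixel"][0],ys.max()],.117)[:2])
st()
E
```

```text
0.87 [285.0, 285.6] [0.6226 0.2213]
0.66 [157.6, 119.4] 137 175 103 138 1102 [0.6806 0.2561]
0.94 [179.9, 156.1] 118 239 145 174 1991 [0.5954 0.2038]
0.79 [257.8, 313.6] 240 277 296 333 1090 [0.7501 0.2991]
0.73 [200.6, 148.2] 197 209 142 156 156 [ 0.6188 -0.2479]
0.68 [277.2, 294.0] 241 308 251 341 945 [0.7225 0.3384]
t 6.60 pos [0.4427 0.1993 0.0582] rot [ 3.1415 -0.0001 -1.511 ] F [-0.6 -1.1 -1.2] open 0.0008
```

View pics/s1.png

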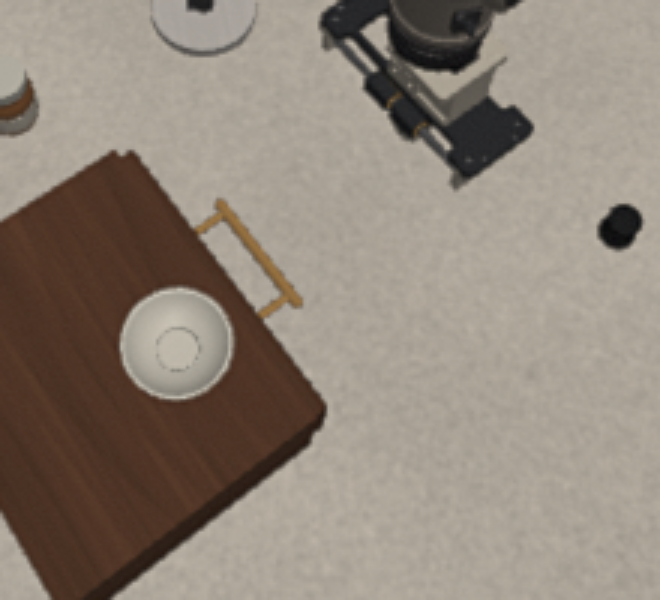

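The scene crop shows the gripper clear of the drawer, and the handle from (220,205) to (297,300) is untouched. I'll retry 8 mm deeper.

Call:
carry_out(translation=[[0,0,-0.025],[0,0,-0.025],[0,-0.04,0],[0,-0.04,0],[0,-0.04,0],[0,-0.04,0],[0,-0.0337,0],[0,0,0.02],[0,0,0.02],[0,0,0.018]], turn=[[0,0,0],[0,0,0],[0,0,0],[0,0,0],[0,0,0],[0,0,0],[0,0,0],[0,0,0],[0,0,0],[0,0,0]], gripper=[1,1,1,1,1,1,1,1,1,1])

```text
time: 7.6
tool_pos: [0.6358, 0.2107, 0.0488]
tool_rot: [3.14, -0.0, -1.511]
contact_force: [0.5, -0.7, -0.6]
opening: -0.0002
```

Call:
carry_out(translation=[[0,0,0],[0,0,0]], turn=[[0,0,0],[0,0,0]], gripper=[1,1])

```text
time: 7.8
tool_pos: [0.636, 0.2109, 0.0504]
tool_rot: [3.141, -0.0, -1.511]
contact_force: [0.9, 1.0, 0.6]
opening: 0.0004
```

Call:
carry_out(translation=[[0,0.005,0],[0,0.005,0]], turn=[[0,0,0],[0,0,0]], gripper=[1,1])

```text
time: 8.0
tool_pos: [0.6263, 0.2104, 0.0516]
tool_rot: [-3.14, 0.0, -1.511]
contact_force: [0.1, -0.0, 0.1]
opening: 0.0007
```

Call:
carry_out(translation=[[0,0.005,0],[0,0.005,0]], turn=[[0,0,0],[0,0,0]], gripper=[1,1])

```text
time: 8.2
tool_pos: [0.6156, 0.2097, 0.0509]
tool_rot: [-3.141, 0.0, -1.511]
contact_force: [-0.5, 0.2, 0.6]
opening: 0.0004
```

```bash
python3 - <<'E'
from h import *
b=read_camera("scene"); st()
for q in nets.tip_of(b,"handle")[:2]: print(q["score"],q["pixel"],ray(b,q["pixel"],.065)[:2])
w=read_camera("wrist"); save(w,"w2.png",s=1.2)
E
```

```text
t 8.25 pos [0.6148 0.2098 0.0507] rot [ 3.1412 -0.0001 -1.5107] F [-0.2  0.1 -0.3] open 0.0006
0.6 [282.7, 282.7] [0.6232 0.2114]
```

View pics/w2.png

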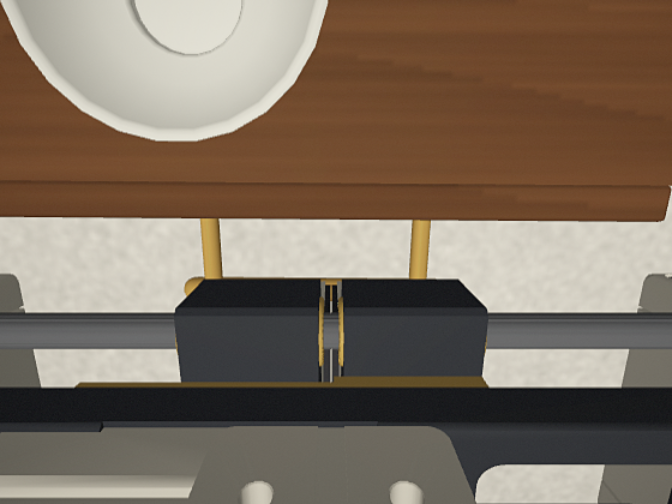

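The wrist view shows the bar just beyond the closed fingers, with its left end at (193,287). The drawer still isn't moving and there is no force reading, so hooking doesn't work. I'll lift, turn 90° and straddle the bar with the jaws.

Call:
carry_out(translation=[[0,-0.008,-0.01],[0,0,-0.03],[0,0,-0.03],[0,0,-0.03],[0,0,0],[0,0,0],[0,0,0],[0,0,0],[0,0,0],[0,0,0]], turn=[[0,0,0],[0,0,0],[0,0,-0.14],[0,0,-0.14],[0,0,-0.145],[0,0,-0.145],[0,0,-0.145],[0,0,-0.145],[0,0,-0.145],[0,0,-0.145]], gripper=[0.48,0.48,0.48,0.48,0.48,0.48,0.48,0.48,0.48,0.48])

```text
time: 9.35
tool_pos: [0.6242, 0.2101, 0.1503]
tool_rot: [3.142, -0.0, -0.355]
contact_force: [-0.6, 0.2, -0.0]
opening: 0.0238
```

Call:
carry_out(translation=[[0,0,0],[0,0,0],[0,0,0],[0,0,0]], turn=[[0,0,-0.14],[0,0,-0.14],[0,0,-0.141],[0,0,0]], gripper=[0.48,0.48,0.48,0.48])

```text
time: 9.75
tool_pos: [0.6241, 0.2101, 0.1503]
tool_rot: [3.142, -0.0, 0.061]
contact_force: [0.4, 0.6, -0.3]
opening: 0.0237
```

```bash
python3 - <<'E'
from h import *
st()
w=read_camera("wrist"); save(w,"w3.png",s=1.2)
for q in nets.tip_of(w,"handle")[:2]: print(q["score"],q["pixel"],ray(w,q["pixel"],.065)[:2])
s=robot.observe(); print("tcp px",proj(w,np.array(s["tool_pos"])))
go(.622,.192,.057,.06)
E
```

```text
t 9.75 pos [0.6241 0.2101 0.1503] rot [ 3.1415 -0.0001  0.0611] F [ 0.4  0.6 -0.3] open 0.0237
0.68 [417.2, 154.8] [0.7392 0.2608]
0.58 [270.1, 196.9] [0.6194 0.2176]
tcp px [np.float64(274.8411624306803), np.float64(239.90969079706923)]
turn about tool z -0.0038; then shift x -0.0032 y 0.0180 z 0.0933 q6 0.15
```

View pics/w3.png

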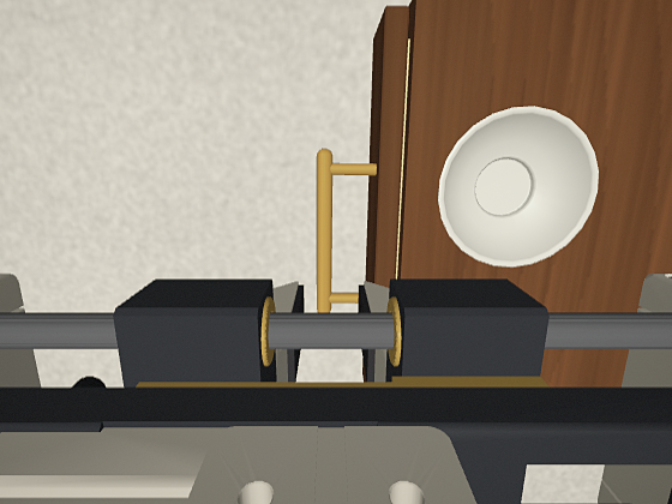

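The bar runs from (324,155) to (324,310), nearly centred between the half-open fingers at columns 290 and 372. I'll go down and close on it.

Call:
carry_out(translation=[[-0.0045,0.015,0.01],[0,0,0.02],[0,0,0.02],[0,0,0.02],[0,0,0.02],[0,0,0.003],[0,0,0]], turn=[[0,0,0],[0,0,0],[0,0,0],[0,0,0],[0,0,0],[0,0,0],[0,0,0]], gripper=[0.48,0.48,0.48,0.48,0.48,0.48,0.48])

```text
time: 10.55
tool_pos: [0.6202, 0.1949, 0.057]
tool_rot: [3.141, 0.001, 0.058]
contact_force: [0.2, -0.1, 1.2]
opening: 0.0242
```

Call:
carry_out(translation=[[0,0,0],[0,0,0],[0,0,0],[0,0,0],[0,0,0],[0,0,0]], turn=[[0,0,0],[0,0,0],[0,0,0],[0,0,0],[0,0,0],[0,0,0]], gripper=[1,1,1,1,1,1], squeeze=25)

```text
time: 11.15
tool_pos: [0.6204, 0.1949, 0.0574]
tool_rot: [3.142, -0.0, 0.06]
contact_force: [-0.3, 0.6, 0.6]
opening: 0.0004
```

```bash
python3 - <<'E'
from h import *
from scipy.optimize import least_squares
a=read_camera("top"); b=read_camera("scene"); w=read_camera("wrist")
st()
def T(p): return p["world_from_camera"]
w1=dict(w); w1["world_from_camera"]=np.array([[.0602,-.9674,-.2459,.7063],[-.9982,-.0585,-.0142,.1966],[-.0006,.2463,-.9692,.3854],[0,0,0,1]])
obs=[(a,(180,171)),(b,(283.5,286)),(w1,(249,212))]
f=lambda X:np.concatenate([np.array(proj(p,X))-q for p,q in obs])
r=least_squares(f,[.62,.21,.06]); print(r.x,r.fun)
for i in range(3):
  o=[obs[j] for j in range(3) if j!=i]; r=least_squares(lambda X:np.concatenate([np.array(proj(p,X))-q for p,q in o]),[.62,.21,.06]); print(r.x,r.fun)
print(proj(w,[.6204,.1949,.0574]),proj(w,[.6204,.1949,.065]),proj(b,[.6204,.1949,.0574]))
im=np.hstack([cv2.resize(w["img"][150:330,150:400],None,fx=1.6,fy=1.6),cv2.resize(b["img"][220:320,220:340],(400,288))])
cv2.imwrite("pics/w4.png",im[:,:,::-1])
E
```

```text
t 11.30 pos [0.6204 0.1949 0.0573] rot [3.1415 0.0001 0.06  ] F [ 0.4 -0.7  0.5] open 0.0005
[0.6185 0.2188 0.063 ] [-1.0091  0.1406  2.2537 -1.7036  0.4785 -1.1988]
[0.6192 0.2191 0.066 ] [ 2.115  -1.8827 -0.0608 -1.1314]
[0.6177 0.2186 0.0643] [-1.0834  0.3004  0.4891 -0.1243]
[0.6227 0.2177 0.0536] [ 0.4004 -0.4331  0.639   0.1216]
[np.float64(274.8577895874601), np.float64(239.98931143412565)] [np.float64(274.8318066750123), np.float64(244.5246398049463)] [np.float64(280.1201953480248), np.float64(278.30099733799716)]
```

View pics/w4.png

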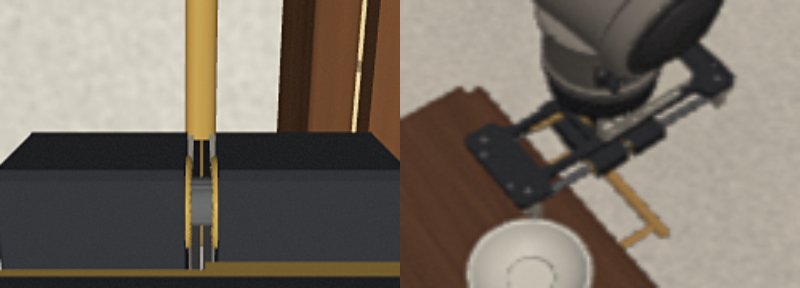

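The closed fingers sit directly over the bar, but nothing was gripped. The fingertips may not reach as low as I assumed, so I'll calibrate the TCP height by touching the bare table gently in front of the drawer.

Call:
carry_out(translation=[[0,0,-0.02],[-0.04,0,0],[-0.04,0,0],[0,0,0.03],[0,0,0.025],[0,0,0.01],[0,0,0],[0,0,0.003],[0,0,0.003],[0,0,0]], turn=[[0,0,0],[0,0,0],[0,0,0],[0,0,0],[0,0,0],[0,0,0],[0,0,0],[0,0,0],[0,0,0],[0,0,0]], gripper=[1,1,1,1,1,1,1,1,1,1])

```text
time: 12.3
tool_pos: [0.5409, 0.1901, 0.0066]
tool_rot: [-3.142, -0.001, 0.06]
contact_force: [0.1, 0.3, -0.0]
opening: 0.0006
```

Call:
carry_out(translation=[[0,0,0.002],[0,0,0.002],[0,0,0]], turn=[[0,0,0],[0,0,0],[0,0,0]], gripper=[1,1,1])

```text
time: 12.6
tool_pos: [0.5404, 0.1901, 0.0021]
tool_rot: [3.141, 0.0, 0.06]
contact_force: [-0.7, 0.3, -0.1]
opening: 0.0004
```

Call:
carry_out(translation=[[0,0,0.002],[0,0,0.002],[0,0,0]], turn=[[0,0,0],[0,0,0],[0,0,0]], gripper=[1,1,1])

```text
time: 12.9
tool_pos: [0.5403, 0.19, -0.0021]
tool_rot: [3.141, 0.001, 0.06]
contact_force: [0.3, -0.3, -0.5]
opening: 0.0004
```

```bash
python3 - <<'E'
from h import *
st()
w=read_camera("wrist"); b=read_camera("scene");a=read_camera("top")
im=np.hstack([cv2.resize(w["img"][150:330,150:400],None,fx=1.6,fy=1.6),cv2.resize(b["img"][220:320,220:340],(400,288))])
cv2.imwrite("pics/w5.png",im[:,:,::-1])
for p in(a,b,w):
  for q in nets.tip_of(p,"handle")[:2]: print(q["score"],q["pixel"],ray(p,q["pixel"],.065)[:2])
E
```

```text
t 12.90 pos [ 0.5403  0.19   -0.0021] rot [3.1414 0.0006 0.06  ] F [ 0.3 -0.3 -0.5] open 0.0004
0.79 [284.6, 282.8] [0.6192 0.2143]
0.76 [486.2, 245.1] [0.62   0.2174]
```

View pics/w5.png

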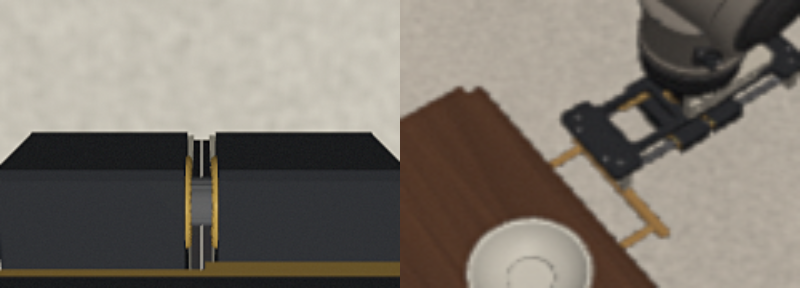

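At −2 mm there is still no contact, so the real tips are higher than the reported TCP. The body plate also overhangs the handle, so I'll back away before going on.

Call:
carry_out(translation=[[-0.03,0,0],[-0.03,0,0],[0,0,0.002],[0,0,0.002],[0,0,0.001],[0,0,0]], turn=[[0,0,0],[0,0,0],[0,0,0],[0,0,0],[0,0,0],[0,0,0]], gripper=[1,1,1,1,1,1])

```text
time: 13.8
tool_pos: [0.4817, 0.1865, -0.0068]
tool_rot: [-3.142, -0.001, 0.06]
contact_force: [0.2, -0.8, -0.2]
opening: 0.0007
```

Call:
carry_out(translation=[[0,0,0.002],[0,0,0.002],[0,0,0]], turn=[[0,0,0],[0,0,0],[0,0,0]], gripper=[1,1,1])

```text
time: 14.1
tool_pos: [0.4806, 0.1864, -0.0111]
tool_rot: [3.141, 0.001, 0.06]
contact_force: [0.2, 0.1, -0.7]
opening: 0.0007
```

Call:
carry_out(translation=[[0,0,0.002],[0,0,0.002],[0,0,0]], turn=[[0,0,0],[0,0,0],[0,0,0]], gripper=[1,1,1])

```text
time: 14.4
tool_pos: [0.4804, 0.1865, -0.015]
tool_rot: [3.141, 0.001, 0.06]
contact_force: [-0.4, 0.2, -0.6]
opening: 0.0004
```

Call:
carry_out(translation=[[0,0,0.002],[0,0,0.001],[0,0,0]], turn=[[0,0,0],[0,0,0],[0,0,0]], gripper=[1,1,1])

```text
time: 14.7
tool_pos: [0.4805, 0.1865, -0.0179]
tool_rot: [3.141, 0.0, 0.06]
contact_force: [0.1, -0.8, -0.7]
opening: 0.0005
```

Call:
carry_out(translation=[[0,0,0.0015],[0,0,0.0015],[0,0,0]], turn=[[0,0,0],[0,0,0],[0,0,0]], gripper=[1,1,1])

```text
time: 15.0
tool_pos: [0.4805, 0.1864, -0.0209]
tool_rot: [3.141, 0.0, 0.06]
contact_force: [-0.1, -0.1, -0.7]
opening: 0.0004
```

Call:
carry_out(translation=[[0,0,0.0015],[0,0,0.0015],[0,0,0]], turn=[[0,0,0],[0,0,0],[0,0,0]], gripper=[1,1,1])

```text
time: 15.3
tool_pos: [0.4808, 0.1865, -0.0231]
tool_rot: [3.142, -0.0, 0.06]
contact_force: [-1.9, -1.3, 6.3]
opening: 0.0002
```

Contact at TCP z = −0.0225, so the real fingertips are 22.5 mm above the reported TCP and I'll correct every height by that. I'll straddle the bar again at TCP z = 0.0335.

Call:
carry_out(translation=[[0,0,-0.043],[0,0,-0.04],[0,0,-0.04],[0.04,0,0],[0.04,0,0],[0.04,0,0],[0.02,0,0],[0,0,0.03],[0,0,0.0265],[0,0,0.01]], turn=[[0,0,0],[0,0,0],[0,0,0],[0,0,0],[0,0,0],[0,0,0],[0,0,0],[0,0,0],[0,0,0],[0,0,0]], gripper=[0.48,0.48,0.48,0.48,0.48,0.48,0.48,0.48,0.48,0.48])

```text
time: 16.3
tool_pos: [0.6185, 0.1944, 0.0295]
tool_rot: [3.141, 0.005, 0.06]
contact_force: [0.9, 0.9, 0.0]
opening: 0.0238
```

Call:
carry_out(translation=[[0,0,0],[0,0,0],[0,0,0],[0,0,0],[0,0,0],[0,0,0]], turn=[[0,0,0],[0,0,0],[0,0,0],[0,0,0],[0,0,0],[0,0,0]], gripper=[1,1,1,1,1,1], squeeze=25)

```text
time: 16.9
tool_pos: [0.6208, 0.1951, 0.0339]
tool_rot: [-3.141, -0.001, 0.06]
contact_force: [-1.2, -0.1, 3.3]
opening: 0.0101
```

The bar is gripped, with the opening at 10.1 mm. Now I'll pull.

Call:
carry_out(translation=[[-0.01,0,0],[-0.02,0,0],[-0.022,0,0],[-0.022,0,0],[-0.022,0,0],[-0.022,0,0],[-0.022,0,0],[-0.02,0,0],[-0.01,0,0],[-0.006,0,0]], turn=[[0,0,0],[0,0,0],[0,0,0],[0,0,0],[0,0,0],[0,0,0],[0,0,0],[0,0,0],[0,0,0],[0,0,0]], gripper=[1,1,1,1,1,1,1,1,1,1])

```text
time: 17.9
tool_pos: [0.4456, 0.1859, 0.0339]
tool_rot: [-3.139, -0.004, 0.06]
contact_force: [1.5, 7.0, -0.3]
opening: 0.0101
```

Call:
carry_out(translation=[[-0.005,0,0],[-0.004,0,0],[-0.002,0,0]], turn=[[0,0,0],[0,0,0],[0,0,0]], gripper=[1,1,1])

```text
time: 18.2
tool_pos: [0.4354, 0.1853, 0.0339]
tool_rot: [-3.139, -0.005, 0.06]
contact_force: [1.9, 7.7, -0.4]
opening: 0.0101
```

Call:
carry_out(translation=[[-0.002,0.001,0],[-0.002,-0.001,0],[0,-0.001,0]], turn=[[0,0,0],[0,0,0],[0,0,0]], gripper=[1,1,1])

```text
time: 18.5
tool_pos: [0.4313, 0.1852, 0.0338]
tool_rot: [-3.141, -0.004, 0.06]
contact_force: [1.3, -2.3, 4.1]
opening: 0.0102
```

Call:
carry_out(translation=[[-0.002,-0.001,0],[-0.002,0,0],[0,0,0]], turn=[[0,0,0],[0,0,0],[0,0,0]], gripper=[1,1,1])

```text
time: 18.8
tool_pos: [0.4312, 0.1852, 0.0339]
tool_rot: [-3.141, -0.012, 0.06]
contact_force: [14.0, -2.8, -5.7]
opening: 0.0097
```

The force jumped to 14 N after 0.19 m of travel, so the drawer is at its stop. I'll release, lift and look at the stand.

Call:
carry_out(translation=[[0.004,0,0],[0,0,0],[0,0,0],[0,0,-0.03],[0,0,-0.04],[0,0,-0.04],[0.02,0.04,-0.02],[0.02,0.04,-0.02],[0.02,0.04,-0.016],[0,0.029,0]], turn=[[0,0,0],[0,0,0],[0,0,0],[0,0,0],[0,0,0],[0,0,0],[0,0,0],[0,0,0],[0,0,0],[0,0,0]], gripper=[0.45,0.45,0.45,0.45,0.45,0.45,-0.4,-0.4,-0.4,-0.4])

```text
time: 19.8
tool_pos: [0.501, 0.0381, 0.2008]
tool_rot: [3.14, -0.005, 0.059]
contact_force: [0.6, -0.2, 0.4]
opening: 0.0525
```

Call:
carry_out(translation=[[0,0,0],[0,0,0]], turn=[[0,0,0],[0,0,0]], gripper=[-0.4,-0.4])

```text
time: 20.0
tool_pos: [0.4977, 0.0402, 0.1983]
tool_rot: [-3.141, 0.002, 0.058]
contact_force: [0.1, -0.5, 0.2]
opening: 0.0633
```

```bash
python3 - <<'E'
from h import *
st()
w=read_camera("wrist"); a=read_camera("top")
# composite: wrist upper part, and top crop of drawer
im=np.hstack([cv2.resize(w["img"][0:250,60:500],None,fx=1.2,fy=1.2),cv2.resize(a["img"][100:267,90:270],None,fx=1.4,fy=300/167)])
cv2.imwrite("pics/w6.png",im[:,:,::-1]); print(im.shape)
for n,z in(("seat",.015),("collar_78",0)):
  print(n,[(round(q["score"],2),np.round(q["pixel"],1),ray(w,q["pixel"],z)[:2]) for q in nets.tip_of(w,n)[:4]])
for n,z in(("left_half",.022),("right_half",.022),("handle",.065)):
  print(n,[(round(q["score"],2),np.round(q["pixel"],1),ray(a,q["pixel"],z)[:2]) for q in nets.tip_of(a,n)[:3]])
E
```

```text
t 20.00 pos [0.4977 0.0402 0.1983] rot [-3.1411  0.0016  0.0585] F [ 0.1 -0.5  0.2] open 0.0633
(300, 780, 3)
seat [(0.72, array([273.1, 263.4]), array([ 0.5005, -0.0577]))]
collar_78 []
left_half [(0.61, array([158.8, 212.5]), array([0.5279, 0.2748])), (0.4, array([418.2, 187. ]), array([ 0.5786, -0.3584]))]
right_half [(0.65, array([210.2, 204.6]), array([0.5449, 0.1506]))]
handle [(0.96, array([181.1, 249.2]), array([0.4341, 0.2091]))]
```

View pics/w6.png

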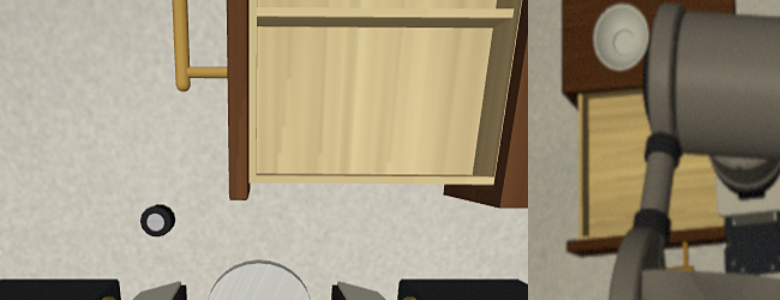

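The drawer is open: its right half spans about (255,25)–(490,180) in the wrist view. The wrist camera sees the tool's −y side, so I'll shift to view the stand and the collars.

Call:
carry_out(translation=[[0,0.04,0],[0,0.04,0],[0,0.04,0],[0,0.04,0],[0,0,0],[0,0,0]], turn=[[0,0,0],[0,0,0],[0,0,0],[0,0,0],[0,0,0],[0,0,0]], gripper=[-0.4,-0.4,-0.4,-0.4,-0.4,-0.4])

```text
time: 20.95
tool_pos: [0.5079, -0.1196, 0.1985]
tool_rot: [-3.141, 0.0, 0.058]
contact_force: [0.7, -0.1, -0.4]
opening: 0.0643
```

```bash
python3 - <<'E'
from h import *
import pickle
st()
w=read_camera("wrist"); pickle.dump({k:w[k] for k in w},open("wA.pkl","wb"))
print("seat",[(round(q["score"],2),np.round(q["pixel"],1),ray(w,q["pixel"],.015)[:2]) for q in nets.tip_of(w,"seat")[:4]])
for n in("right_half","left_half"): print(n,[(round(q["score"],2),np.round(q["pixel"],1),ray(w,q["pixel"],.022)[:2]) for q in nets.tip_of(w,n)[:4]])
E
```

```text
t 20.95 pos [ 0.5079 -0.1196  0.1985] rot [-3.1411  0.0005  0.0584] F [ 0.7 -0.1 -0.4] open 0.0643
seat [(0.79, array([273.3, 130. ]), array([ 0.5021, -0.0574]))]
right_half []
left_half []
```

Call:
carry_out(translation=[[-0.01,0.045,-0.01],[-0.01,0.045,-0.01],[-0.01,0.045,-0.01],[-0.01,0.045,-0.01],[0,0.02,0],[0,0,0],[0,0,0]], turn=[[0,0,0],[0,0,0],[0,0,0],[0,0,0],[0,0,0],[0,0,0],[0,0,0]], gripper=[-0.4,-0.4,-0.4,-0.4,-0.4,-0.4,-0.4])

```text
time: 21.85
tool_pos: [0.4803, -0.3203, 0.2385]
tool_rot: [-3.141, 0.0, 0.061]
contact_force: [-0.4, 0.4, 0.2]
opening: 0.0646
```

```bash
python3 - <<'E'
from h import *
import pickle
st(); wA=pickle.load(open("wA.pkl","rb"))
w=read_camera("wrist"); pickle.dump({k:w[k] for k in w},open("wB.pkl","wb"))
px=proj(wA,[.5,-.055,.04]); print(px); x,y=int(px[0]),int(px[1])
c=cv2.resize(wA["img"][max(0,y-70):max(0,y-70)+140,x-70:x+70],(420,420))
print("crop origin",x-70,max(0,y-70))
cv2.imwrite("pics/A.png",np.hstack([c])[:,:,::-1])
save(w,"B.png",(0,0,560,300),1.4)
for n in("collar_78",): print(n,[(round(q["score"],2),np.round(q["pixel"],1),ray(w,q["pixel"],0)[:2]) for q in nets.tip_of(w,n)[:5]])
E
```

```text
t 21.85 pos [ 0.4803 -0.3203  0.2385] rot [-3.1406  0.0004  0.0606] F [-0.4  0.4  0.2] open 0.0646
[np.float64(271.23212205648167), np.float64(127.79004213295958)]
crop origin 201 57
collar_78 [(0.93, array([340.9, 207.4]), array([ 0.5717, -0.3553])), (0.9, array([359. , 121.1]), array([ 0.5822, -0.2411])), (0.76, array([248.9, 198.5]), array([ 0.4464, -0.3505])), (0.6, array([249.8,  99. ]), array([ 0.4424, -0.2228]))]
```

View pics/A.png

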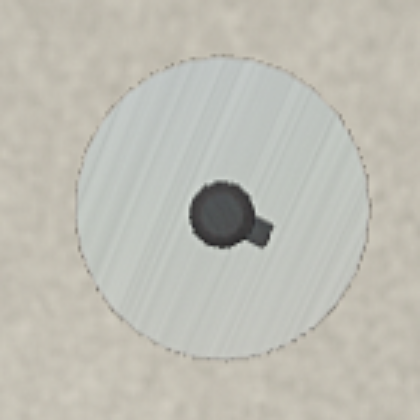

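View pics/B.png

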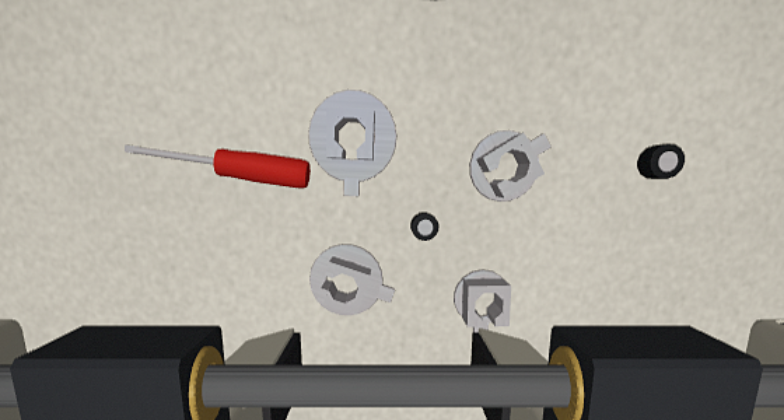

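Crop A shows the base circle centred at about (223,208), the shaft at (221,214), and the key ending at about (268,237). In view B the four collars are:
- (352,136), with the lug and keyway both pointing down
- (503,166), lug up-right, keyway opposite
- (346,280), lug right, keyway opposite
- (482,300), the smallest

Next I'll fit sizes and centres.

```bash
cat >> h.py <<'E'
def fitcirc(P,R=None,n=400,tol=.0015,seed=0):
    "RANSAC circle on Nx2 -> centre, r, inliers"
    g=np.random.default_rng(seed); best=(0,)
    for _ in range(n):
        a=P[g.choice(len(P),3,replace=False)]
        A=np.c_[2*a,np.ones(3)]
        if abs(np.linalg.det(A))<1e-9: continue
        s=np.linalg.solve(A,(a**2).sum(1)); r=np.sqrt(max(s[2]+s[0]**2+s[1]**2,0))
        if not .02<r<.07: continue
        m=abs(np.hypot(*(P-s[:2]).T)-r)<tol
        if m.sum()>best[0]: best=(m.sum(),m)
    m=best[1]; a=P[m]; s=np.linalg.lstsq(np.c_[2*a,np.ones(len(a))],(a**2).sum(1),rcond=None)[0]
    return s[:2],np.sqrt(s[2]+s[0]**2+s[1]**2),m.mean()
def contour(p,mask,z):
    c=max(cv2.findContours(mask.astype(np.uint8),cv2.RETR_EXTERNAL,cv2.CHAIN_APPROX_NONE)[0],key=len)[:,0]
    return np.array([ray(p,q,z)[:2] for q in c])
def collars(p,z=.007):
    for r in nets.regions_of(p,"collar_78")[:6]:
        if r["score"]<.3: continue
        try: P=contour(p,r["region"],z); c,R,f=fitcirc(P)
        except Exception as e: print("fit fail",r["pixel"]); continue
        d=P-c; h=np.hypot(*d.T); k=h>R+.004
        l=np.arctan2(*d[k].mean(0)[::-1]) if k.sum()>3 else np.nan
        print("score %.2f px %s c %s R %.4f in %.2f lugdir %.3f reach %.4f"%(r["score"],np.round(r["pixel"]),c,R,f,l,h.max()-R))
E
python3 - <<'E'
from h import *
import pickle
from scipy.optimize import minimize_scalar
wA=pickle.load(open("wA.pkl","rb"));wB=pickle.load(open("wB.pkl","rb"))
collars(wB)
r=nets.regions_of(wA,"test_stand")[0]; c,R,f=fitcirc(contour(wA,r["region"],.015)); print("base",r["score"],c,R,f)
s=np.array([201+221/3,57+214/3]); print("shaft top",ray(wA,s,.061)[:2], "as seat z",ray(wA,s,.05)[:2])
k=np.array([201+268/3,57+237/3])
e=ray(wA,k,.051)[:2]-c; print("key end r %.4f yaw %.3f"%(np.hypot(*e),np.arctan2(e[1],e[0])))
e=ray(wA,k,.051)[:2]-ray(wA,s,.061)[:2]; print("key end(shaft ref) r %.4f yaw %.3f"%(np.hypot(*e),np.arctan2(e[1],e[0])))
E
```

```text
score 0.95 px [250. 196.] c [ 0.4442 -0.3506] R 0.0340 in 0.85 lugdir -0.263 reach 0.0129
score 0.73 px [341. 209.] c [ 0.5752 -0.36  ] R 0.0273 in 0.64 lugdir -1.035 reach 0.0107
score 0.69 px [258. 104.] c [ 0.4451 -0.2206] R 0.0387 in 0.86 lugdir -1.565 reach 0.0127
base 0.96 [ 0.5036 -0.0547] 0.05425328093616157 1.0
shaft top [ 0.5036 -0.0552] as seat z [ 0.5036 -0.0553]
key end r 0.0177 yaw -0.413
key end(shaft ref) r 0.0175 yaw -0.390
```

All fits agree with the given sizes. Base R is 54 mm, key end radius 17.5 mm, and collars 78, 70 and 54 are identified, so the fourth is collar 62. I'll start with collar 78: a centring squeeze across the keyway axis, then a regrip on the side faces.

Call:
carry_out(translation=[[0,0,0.013],[0,0,0.013],[0,0,0.013],[0,0,0.013],[0,0,0.013],[0,0,0.013],[0,0,0.013],[0,0,0.013],[0,0,0.013],[0,0,0.013]], turn=[[0,0,-0.138],[0,0,-0.138],[0,0,-0.138],[0,0,-0.138],[0,0,-0.138],[0,0,-0.138],[0,0,-0.138],[0,0,-0.138],[0,0,-0.138],[0,0,-0.138]], gripper=[-0.25,-0.25,-0.25,-0.25,-0.25,-0.25,-0.25,-0.25,-0.25,-0.25], squeeze=15)

```text
time: 23.05
tool_pos: [0.4805, -0.3204, 0.1086]
tool_rot: [3.141, 0.0, 1.447]
contact_force: [-0.3, 0.4, 0.3]
opening: 0.0575
```

Call:
carry_out(translation=[[0,0,0],[0.0333,-0.0115,0.01],[0.0333,-0.0115,0.01],[0.0333,-0.0115,0.01],[0,0,0],[0,0,0]], turn=[[0,0,-0.136],[0,0,0],[0,0,0],[0,0,0],[0,0,0],[0,0,0]], gripper=[-0.25,-0.25,-0.25,-0.25,-0.25,-0.25])

```text
time: 23.65
tool_pos: [0.4456, -0.2209, 0.0793]
tool_rot: [3.141, 0.001, 1.578]
contact_force: [0.1, -0.9, 0.5]
opening: 0.0574
```

```bash
python3 - <<'E'
from h import *
st(); go(.4451,-.2206,-.013,1.577)
E
```

```text
t 23.65 pos [ 0.4456 -0.2209  0.0793] rot [3.1408 0.0008 1.5783] F [ 0.1 -0.9  0.5] open 0.0574
turn about tool z 0.0013; then shift x 0.0003 y -0.0005 z 0.0923 q6 -2.19
```

Call:
carry_out(translation=[[0,0,0.04],[0,0,0.03],[0,0,0.0222],[0,0,0],[0,0,0],[0,0,0],[0,0,0],[0,0,0],[0,0,0]], turn=[[0,0,0],[0,0,0],[0,0,0],[0,0,0],[0,0,0],[0,0,0],[0,0,0],[0,0,0],[0,0,0]], gripper=[-0.25,-0.25,-0.25,-0.25,1,1,1,1,1])

```text
time: 24.55
tool_pos: [0.4457, -0.2223, -0.0128]
tool_rot: [3.14, 0.001, 1.576]
contact_force: [0.1, -2.1, 2.2]
opening: 0.0381
```

Call:
carry_out(translation=[[0,0,0],[0,0,0],[0,0,-0.03],[0,0,-0.02],[0,0,0],[0,0,0],[0,0,0],[0,0,0],[0,0,0],[0,0,0]], turn=[[0,0,0],[0,0,0],[0,0,0],[0,0,0.143],[0,0,0.143],[0,0,0.143],[0,0,0.143],[0,0,0.143],[0,0,0.143],[0,0,0.143]], gripper=[-0.25,-0.25,-0.25,-0.25,-0.25,-0.25,-0.25,-0.25,-0.25,-0.25])

```text
time: 25.55
tool_pos: [0.4448, -0.2214, 0.0364]
tool_rot: [-3.141, 0.0, 0.569]
contact_force: [-0.2, 0.2, -0.3]
opening: 0.0574
```

Call:
carry_out(translation=[[0,0,0],[0,0,0],[0,0,0],[0,0,0.02],[0,0,0.03],[0,0,0],[0,0,0],[0,0,0],[0,0,0],[0,0,0]], turn=[[0,0,0.143],[0,0,0.143],[0,0,0.143],[0,0,0.141],[0,0,0],[0,0,0],[0,0,0],[0,0,0],[0,0,0],[0,0,0]], gripper=[-0.25,-0.25,-0.25,-0.25,-0.25,-0.25,1,1,1,1], squeeze=30)

```text
time: 26.55
tool_pos: [0.445, -0.2216, -0.0132]
tool_rot: [3.142, 0.0, 0.005]
contact_force: [-0.4, 0.6, -0.5]
opening: 0.0376
```

```bash
python3 - <<'E'
from h import *
st(); go(.5036,-.0548,.07,1.17)
E
```

```text
t 26.55 pos [ 0.445  -0.2216 -0.0132] rot [3.1416 0.     0.0051] F [-0.4  0.6 -0.5] open 0.0376
turn about tool z -1.1649; then shift x 0.1764 y -0.0111 z -0.0832 q6 -0.62
```

Collar 78 is gripped at 37.6 mm and centred. The centring showed the camera's y reads about 1.2 mm high, so I'll take the shaft at (0.5036, −0.056). I'll lift, turn to the key and move over.

Call:
carry_out(translation=[[0,0,-0.02],[0,0,-0.04],[0,0,-0.04],[0,0,0],[0,0,0],[0,0,0],[0,0,0],[0,0,0],[0,0,0],[0,0,0]], turn=[[0,0,0],[0,0,-0.1294],[0,0,-0.1294],[0,0,-0.1294],[0,0,-0.1294],[0,0,-0.1294],[0,0,-0.1294],[0,0,-0.1294],[0,0,-0.1294],[0,0,-0.1298]], gripper=[1,1,1,1,1,1,1,1,1,1])

```text
time: 27.55
tool_pos: [0.4446, -0.2213, 0.0863]
tool_rot: [-3.14, -0.0, 1.175]
contact_force: [-0.4, 0.0, -3.2]
opening: 0.0378
```

Call:
carry_out(translation=[[0.04,-0.0027,0],[0.045,-0.0027,0],[0.045,-0.0027,0],[0.0454,-0.0025,0.01],[0,0,0.01],[0,0,0.005],[0,0,0],[0,0,0]], turn=[[0,0,0],[0,0,0],[0,0,0],[0,0,0],[0,0,0],[0,0,0],[0,0,0],[0,0,0]], gripper=[1,1,1,1,1,1,1,1])

```text
time: 28.35
tool_pos: [0.5035, -0.0572, 0.0616]
tool_rot: [-3.141, 0.0, 1.168]
contact_force: [0.4, -1.2, -3.6]
opening: 0.0381
```

```bash
python3 - <<'E'
from h import *
st(); go(.5036,-.056,.045,1.17)
E
```

```text
t 28.35 pos [ 0.5035 -0.0572  0.0616] rot [-3.1414  0.0003  1.1682] F [ 0.4 -1.2 -3.6] open 0.0381
turn about tool z -0.0018; then shift x 0.0012 y -0.0004 z 0.0166 q6 -1.43
```

Call:
carry_out(translation=[[0.0012,-0.0004,0.008],[0,0,0.006],[0,0,0.004],[0,0,0]], turn=[[0,0,0],[0,0,0],[0,0,0],[0,0,0]], gripper=[1,1,1,1])

```text
time: 28.75
tool_pos: [0.5033, -0.0549, 0.0428]
tool_rot: [-3.14, 0.0, 1.17]
contact_force: [0.4, -0.0, -3.2]
opening: 0.0379
```

Call:
carry_out(translation=[[0,0,0.003],[0,0,0.003],[0,0,0.002],[0,0,0]], turn=[[0,0,0],[0,0,0],[0,0,0],[0,0,0]], gripper=[1,1,1,1])

```text
time: 29.15
tool_pos: [0.5037, -0.0549, 0.0353]
tool_rot: [-3.141, 0.0, 1.17]
contact_force: [0.0, -1.3, -4.3]
opening: 0.0376
```

It's past the shaft tip and the key top with no contact force. I'll continue down to the base.

Call:
carry_out(translation=[[0,0,0.004],[0,0,0.005],[0,0,0.006],[0,0,0.006],[0,0,0]], turn=[[0,0,0],[0,0,0],[0,0,0],[0,0,0],[0,0,0]], gripper=[1,1,1,1,1])

```text
time: 29.65
tool_pos: [0.5035, -0.0549, 0.0135]
tool_rot: [-3.14, 0.0, 1.17]
contact_force: [-0.9, -4.2, -5.7]
opening: 0.0379
```

Call:
carry_out(translation=[[0,0,0.006],[0,0,0.003],[0,0,0.002],[0,0,0]], turn=[[0,0,0],[0,0,0],[0,0,0],[0,0,0]], gripper=[1,1,1,1])

```text
time: 30.05
tool_pos: [0.5038, -0.0551, 0.0033]
tool_rot: [-3.141, 0.0, 1.17]
contact_force: [-1.3, -5.0, -4.1]
opening: 0.0377
```

Call:
carry_out(translation=[[-0.0009,0.0004,0.001],[0,0,0.001],[0,0,0.001],[0,0,0]], turn=[[0,0,0],[0,0,0],[0,0,0],[0,0,0]], gripper=[1,1,1,1])

```text
time: 30.45
tool_pos: [0.504, -0.0556, 0.0018]
tool_rot: [3.141, -0.0, 1.17]
contact_force: [-5.8, -0.5, 11.4]
opening: 0.038
```

The collar is seated: 11 N at TCP z = 0.0018, where 0.002 was expected. I'll let go, and meanwhile work out the drawer frame from the earlier wrist view.

Call:
carry_out(translation=[[0,0,0],[0,0,-0.0015],[0,0,0],[0,0,0],[0,0,0],[0,0,0]], turn=[[0,0,0],[0,0,0],[0,0,0],[0,0,0],[0,0,0],[0,0,0]], gripper=[-0.1,-0.1,-0.1,-0.1,-0.1,-0.1])

```text
time: 31.05
tool_pos: [0.5039, -0.0558, 0.002]
tool_rot: [-3.142, 0.0, 1.17]
contact_force: [-1.0, 0.8, -0.7]
opening: 0.0505
```

```bash
python3 - <<'E'
from h import *
import pickle
st()
w=pickle.load(open("wA.pkl","rb")); M=w["world_from_camera"].copy(); M[:3,3]+=np.array([.4977,.0402,.1983])-np.array([.5079,-.1196,.1985]); w["world_from_camera"]=M
f=lambda X,Y,z: ray(w,(60+X/1.2,Y/1.2),z)[:2]
for n,P in {"right wall inner top":[(257,176,.056),(470,175,.056)],"front inner top":[(250,178,.080),(250,10,.080)],"divider top R edge":[(257,16,.048),(513,18,.048)],"divider top L edge":[(257,9,.048),(513,10,.048)],"rear floor":[(473,172,.022),(494,28,.022)],"floor front R":[(257,174,.022)],"floor front div":[(257,27,.022)],"bar end":[(183,90,.065),(181,5,.065)],"outer front":[(228,190,.08),(228,5,.08)]}.items():
  print(n,[f(*p) for p in P])
E
```

```text
t 31.05 pos [ 0.5039 -0.0558  0.002 ] rot [-3.1416  0.      1.17  ] F [-1.   0.8 -0.7] open 0.0505
right wall inner top [array([0.494 , 0.0868]), array([0.6711, 0.098 ])]
front inner top [array([0.4887, 0.0864]), array([0.4825, 0.202 ])]
divider top R edge [array([0.4869, 0.2083]), array([0.6856, 0.2186])]
divider top L edge [array([0.4867, 0.2132]), array([0.6843, 0.224 ])]
rear floor [array([0.6918, 0.0999]), array([0.6862, 0.2189])]
floor front R [array([0.4938, 0.0865])]
floor front div [array([0.4868, 0.208 ])]
bar end [array([0.4334, 0.149 ]), array([0.4314, 0.2071])]
outer front [array([0.472 , 0.0762]), array([0.4671, 0.2043])]
```

The drawer frame fits the given sizes, with a half 121 mm wide and 199 mm long. I'll regrip, lift off and carry to the left half at (0.537, 0.2755), yaw 1.628.

Call:
carry_out(translation=[[0,0,0],[0,0,0],[0,0,0],[0,0,-0.01],[0,0,-0.02],[0,0,-0.03],[0,0,-0.033],[0,0,0],[0,0,0],[0,0,0]], turn=[[0,0,0],[0,0,0],[0,0,0],[0,0,0],[0,0,0],[0,0,0],[0,0,0],[0,0,-0.115],[0,0,-0.115],[0,0,-0.115]], gripper=[1,1,1,1,1,1,1,1,1,1])

```text
time: 32.05
tool_pos: [0.5036, -0.0557, 0.0958]
tool_rot: [3.142, 0.0, 1.52]
contact_force: [-0.2, 0.0, -2.6]
opening: 0.0379
```

Call:
carry_out(translation=[[0.04,0.0065,0],[0.0413,0.0065,0],[0.0413,0.0065,0],[0.0413,0.0065,0],[0.0413,0.0065,0],[0.0413,0.0065,0],[0.0413,0.0065,0],[0.0411,0.0065,0],[0,0,0],[0,0,0]], turn=[[0,0,-0.113],[0,0,0],[0,0,0],[0,0,0],[0,0,0],[0,0,0],[0,0,0],[0,0,0],[0,0,0],[0,0,0]], gripper=[1,1,1,1,1,1,1,1,1,1])

```text
time: 33.05
tool_pos: [0.5407, 0.2754, 0.0948]
tool_rot: [-3.14, 0.001, 1.63]
contact_force: [-0.6, -0.4, -3.1]
opening: 0.0381
```

```bash
python3 - <<'E'
from h import *
st(); go(.537,.2755,.009,1.628)
E
```

```text
t 33.05 pos [0.5407 0.2754 0.0948] rot [-3.1404  0.0008  1.6302] F [-0.6 -0.4 -3.1] open 0.0381
turn about tool z 0.0022; then shift x 0.0003 y -0.0037 z 0.0858 q6 -1.28
```

Call:
carry_out(translation=[[0,-0.0037,0.03],[0,0,0.03],[0,0,0.02],[0,0,0.003],[0,0,0.002],[0,0,0]], turn=[[0,0,0],[0,0,0],[0,0,0],[0,0,0],[0,0,0],[0,0,0]], gripper=[1,1,1,1,1,1])

```text
time: 33.65
tool_pos: [0.5387, 0.2742, 0.0112]
tool_rot: [3.14, -0.0, 1.627]
contact_force: [-0.1, 0.2, -2.2]
opening: 0.0378
```

Call:
carry_out(translation=[[0,0,0.001],[0,0,0],[0,0,0],[0,0,0],[0,0,-0.01],[0,0,-0.04],[0,0,-0.05],[0,0,-0.05]], turn=[[0,0,0],[0,0,0],[0,0,0],[0,0,0],[0,0,0],[0,0,0],[0,0,0.145],[0,0,0.145]], gripper=[1,-0.15,-0.15,-0.15,-0.15,-0.15,-0.15,-0.15])

```text
time: 34.45
tool_pos: [0.5374, 0.2745, 0.1614]
tool_rot: [-3.141, 0.0, 1.332]
contact_force: [0.6, 0.3, -0.6]
opening: 0.0532
```

```bash
python3 - <<'E'
from h import *
st(); go(.422,-.433,.2,-.263)
E
```

```text
t 34.45 pos [0.5374 0.2745 0.1614] rot [-3.1414  0.0003  1.3323] F [ 0.6  0.3 -0.6] open 0.0532
turn about tool z 1.5953; then shift x 0.0725 y 0.7132 z -0.0386 q6 -0.99
```

Call:
carry_out(translation=[[0,0,-0.01],[0,0,-0.01],[0,0,-0.01],[0,0,-0.0086],[0,0,0],[0,0,0],[0,0,0],[0,0,0],[0,0,0],[0,0,0]], turn=[[0,0,0.145],[0,0,0.145],[0,0,0.145],[0,0,0.145],[0,0,0.145],[0,0,0.145],[0,0,0.145],[0,0,0.145],[0,0,0.145],[0,0,0.145]], gripper=[-0.25,-0.25,-0.25,-0.25,-0.25,-0.25,-0.25,-0.25,-0.25,-0.25])

```text
time: 35.45
tool_pos: [0.5378, 0.2746, 0.1987]
tool_rot: [-3.141, -0.001, -0.118]
contact_force: [-0.0, -0.0, -0.2]
opening: 0.057
```

Call:
carry_out(translation=[[0.005,0.0475,0],[0.005,0.0475,0],[0.005,0.0475,0],[0.005,0.0475,0],[0.005,0.0475,0],[0.005,0.0475,0],[0.005,0.0475,0],[0.005,0.0475,0],[0.005,0.0475,0],[0.005,0.0475,0]], turn=[[0,0,0.145],[0,0,0],[0,0,0],[0,0,0],[0,0,0],[0,0,0],[0,0,0],[0,0,0],[0,0,0],[0,0,0]], gripper=[-0.25,-0.25,-0.25,-0.25,-0.25,-0.25,-0.25,-0.25,-0.25,-0.25])

```text
time: 36.45
tool_pos: [0.4718, -0.1999, 0.1989]
tool_rot: [3.141, -0.002, -0.257]
contact_force: [0.9, 1.0, -0.1]
opening: 0.0574
```

Call:
carry_out(translation=[[0.0045,0.0475,0],[0.0045,0.0475,0],[0.0045,0.0475,0],[0.0045,0.0475,0],[0.0045,0.0475,0],[0,0,0],[0,0,0]], turn=[[0,0,0],[0,0,0],[0,0,0],[0,0,0],[0,0,0],[0,0,0],[0,0,0]], gripper=[-0.25,-0.25,-0.25,-0.25,-0.25,-0.25,-0.25])

```text
time: 37.15
tool_pos: [0.4332, -0.4341, 0.1979]
tool_rot: [-3.141, 0.0, -0.259]
contact_force: [-1.0, 0.2, -0.5]
opening: 0.0574
```

```bash
python3 - <<'E'
from h import *
import pickle
st()
w=read_camera("wrist"); pickle.dump(w,open("wC.pkl","wb")); a=read_camera("top")
collars(w); print("top"); collars(a)
print([(round(q["score"],2),np.round(q["pixel"],1),ray(w,q["pixel"],0)[:2]) for q in nets.tip_of(w,"collar_78")[:5]])
E
```

```text
t 37.15 pos [ 0.4332 -0.4341  0.1979] rot [-3.1412  0.0001 -0.2591] F [-1.   0.2 -0.5] open 0.0574
score 0.59 px [275. 103.] c [ 0.4444 -0.3513] R 0.0341 in 0.85 lugdir -0.268 reach 0.0128
top
score 0.89 px [364. 189.] c [ 0.5796 -0.2385] R 0.0301 in 0.72 lugdir 0.632 reach 0.0119
score 0.88 px [418. 187.] c [ 0.5734 -0.3595] R 0.0252 in 0.56 lugdir -1.213 reach 0.0142
score 0.80 px [164. 209.] c [0.5427 0.2795] R 0.0382 in 0.60 lugdir 0.034 reach 0.0125
score 0.66 px [419. 240.] c [ 0.443  -0.3514] R 0.0335 in 0.47 lugdir -0.293 reach 0.0122
[(0.74, array([379.4,  84.8]), array([ 0.5741, -0.3561])), (0.67, array([264.7, 112.6]), array([ 0.4421, -0.352 ]))]
```

Collar 70 hasn't moved. I'll go down, make the centring squeeze, then regrip at +90°.

Call:
carry_out(translation=[[-0.0052,-0.041,0.02],[-0.005,-0.0413,0.03],[0,0,0.04],[0,0,0.04],[0,0,0.04],[0,0,0.0409],[0,0,0],[0,0,0],[0,0,0],[0,0,0]], turn=[[0,0,0],[0,0,0],[0,0,0],[0,0,0],[0,0,0],[0,0,0],[0,0,0],[0,0,0],[0,0,0],[0,0,0]], gripper=[-0.25,-0.25,-0.25,-0.25,-0.25,-0.25,-0.25,1,1,1], squeeze=15)

```text
time: 38.4
tool_pos: [0.4448, -0.3521, -0.0118]
tool_rot: [3.141, -0.0, -0.256]
contact_force: [-3.6, 0.1, 1.7]
opening: 0.0376
```

Call:
carry_out(translation=[[0,0,0],[0,0,0],[0,0,0],[0,0,0],[0,0,0],[0,0,-0.03],[0,0,-0.02],[0,0,0],[0,0,0],[0,0,0]], turn=[[0,0,0],[0,0,0],[0,0,0],[0,0,0],[0,0,0],[0,0,0],[0,0,0.143],[0,0,0.143],[0,0,0.143],[0,0,0.143]], gripper=[1,1,-0.25,-0.25,-0.25,-0.25,-0.25,-0.25,-0.25,-0.25])

```text
time: 39.4
tool_pos: [0.4446, -0.3525, 0.0377]
tool_rot: [3.141, -0.0, -0.835]
contact_force: [0.3, 0.3, -0.2]
opening: 0.0569
```

Call:
carry_out(translation=[[0,0,0],[0,0,0],[0,0,0],[0,0,0],[0,0,0],[0,0,0],[0,0,0.02],[0,0,0.03],[0,0,0],[0,0,0]], turn=[[0,0,0.143],[0,0,0.143],[0,0,0.143],[0,0,0.143],[0,0,0.143],[0,0,0.143],[0,0,0.141],[0,0,0],[0,0,0],[0,0,0]], gripper=[-0.25,-0.25,-0.25,-0.25,-0.25,-0.25,-0.25,-0.25,-0.25,-0.25])

```text
time: 40.4
tool_pos: [0.4443, -0.3521, -0.0127]
tool_rot: [3.14, 0.001, -1.828]
contact_force: [-0.3, 0.2, -0.7]
opening: 0.0573
```

Call:
carry_out(translation=[[0,0,0],[0,0,0],[0,0,0],[0,0,0],[0,0,0]], turn=[[0,0,0],[0,0,0],[0,0,0],[0,0,0],[0,0,0]], gripper=[1,1,1,1,1], squeeze=30)

```text
time: 40.9
tool_pos: [0.4448, -0.3526, -0.0118]
tool_rot: [-3.141, -0.001, -1.828]
contact_force: [-1.6, -0.3, 4.5]
opening: 0.0376
```

```bash
python3 - <<'E'
from h import *
st(); go(.5038,-.0558,.07,1.17)
E
```

```text
t 40.90 pos [ 0.4448 -0.3526 -0.0118] rot [-3.1408 -0.0006 -1.8279] F [-1.6 -0.3  4.5] open 0.0376
turn about tool z -2.9979; then shift x 0.2963 y -0.0615 z -0.0818 q6 1.02
```

Call:
carry_out(translation=[[0,0,-0.02],[0,0,-0.04],[0,0,-0.032],[0,0,0],[0,0,0],[0,0,0],[0,0,0],[0,0,0],[0,0,0],[0,0,0]], turn=[[0,0,0],[0,0,-0.143],[0,0,-0.143],[0,0,-0.143],[0,0,-0.143],[0,0,-0.143],[0,0,-0.143],[0,0,-0.143],[0,0,-0.143],[0,0,-0.143]], gripper=[1,1,1,1,1,1,1,1,1,1])

```text
time: 41.9
tool_pos: [0.4441, -0.3517, 0.0787]
tool_rot: [-3.141, 0.002, -0.535]
contact_force: [-0.3, -0.6, -3.8]
opening: 0.0378
```

Call:
carry_out(translation=[[0,0,0],[0,0,0],[0,0,0],[0,0,0],[0,0,0],[0,0,0],[0,0,0],[0,0,0],[0,0,0],[0,0,0]], turn=[[0,0,-0.143],[0,0,-0.143],[0,0,-0.143],[0,0,-0.143],[0,0,-0.143],[0,0,-0.143],[0,0,-0.143],[0,0,-0.143],[0,0,-0.143],[0,0,-0.143]], gripper=[1,1,1,1,1,1,1,1,1,1])

```text
time: 42.9
tool_pos: [0.4441, -0.3517, 0.0787]
tool_rot: [-3.139, -0.0, 0.895]
contact_force: [0.5, 0.4, -3.1]
opening: 0.038
```

Call:
carry_out(translation=[[0,0,0],[0.0423,-0.0088,0],[0.0423,-0.0088,0],[0.0423,-0.0088,0],[0.0423,-0.0088,0],[0.0423,-0.0088,0],[0.0423,-0.0088,0],[0.0425,-0.0087,0.01],[0,0,0.008],[0,0,0]], turn=[[0,0,-0.138],[0,0,0],[0,0,0],[0,0,0],[0,0,0],[0,0,0],[0,0,0],[0,0,0],[0,0,0],[0,0,0]], gripper=[1,1,1,1,1,1,1,1,1,1])

```text
time: 43.9
tool_pos: [0.5439, -0.0656, 0.0597]
tool_rot: [-3.138, 0.001, 1.03]
contact_force: [-0.9, 0.4, -3.2]
opening: 0.038
```

Call:
carry_out(translation=[[0,0,0]], turn=[[0,0,0]], gripper=[1])

```text
time: 44.0
tool_pos: [0.5447, -0.0675, 0.0611]
tool_rot: [-3.14, 0.001, 1.027]
contact_force: [-0.2, 0.8, -3.4]
opening: 0.0382
```

```bash
python3 - <<'E'
from h import *
st(); go(.5038,-.0558,.035,1.17)
E
```

```text
t 44.00 pos [ 0.5447 -0.0675  0.0611] rot [-3.1403  0.0008  1.0266] F [-0.2  0.8 -3.4] open 0.0382
turn about tool z -0.1434; then shift x -0.0051 y -0.0422 z 0.0261 q6 -1.29
```

I was one turn row short, so I'll correct that and then lower.

Call:
carry_out(translation=[[0,0,0],[-0.0051,-0.0422,0],[0,0,0],[0,0,0]], turn=[[0,0,-0.1434],[0,0,0],[0,0,0],[0,0,0]], gripper=[1,1,1,1])

```text
time: 44.4
tool_pos: [0.5037, -0.0563, 0.062]
tool_rot: [3.141, 0.0, 1.168]
contact_force: [-0.5, -0.5, -3.5]
opening: 0.0379
```

```bash
python3 - <<'E'
from h import *
st(); go(.5038,-.0558,.035,1.17)
E
```

```text
t 44.40 pos [ 0.5037 -0.0563  0.062 ] rot [3.1415 0.0002 1.1682] F [-0.5 -0.5 -3.5] open 0.0379
turn about tool z -0.0018; then shift x 0.0005 y -0.0001 z 0.0270 q6 -1.43
```

Call:
carry_out(translation=[[0.0005,0,0.01],[0,0,0.007],[0,0,0.005],[0,0,0.004],[0,0,0]], turn=[[0,0,0],[0,0,0],[0,0,0],[0,0,0],[0,0,0]], gripper=[1,1,1,1,1])

```text
time: 44.9
tool_pos: [0.5042, -0.055, 0.0346]
tool_rot: [-3.14, 0.001, 1.17]
contact_force: [-1.3, -3.1, -6.0]
opening: 0.0378
```

Call:
carry_out(translation=[[-0.0007,0.0003,0.005],[0,0,0.007],[0,0,0.007],[0,0,0.006],[0,0,0]], turn=[[0,0,0],[0,0,0],[0,0,0],[0,0,0],[0,0,0]], gripper=[1,1,1,1,1])

```text
time: 45.4
tool_pos: [0.5043, -0.0553, 0.0095]
tool_rot: [-3.14, 0.0, 1.17]
contact_force: [-1.6, -2.4, -5.2]
opening: 0.0378
```

Call:
carry_out(translation=[[0,0,0.004],[0,0,0.003],[0,0,0.002],[0,0,0]], turn=[[0,0,0],[0,0,0],[0,0,0],[0,0,0]], gripper=[1,1,1,1])

```text
time: 45.8
tool_pos: [0.5045, -0.0555, 0.0032]
tool_rot: [3.141, 0.0, 1.171]
contact_force: [-9.0, -1.0, 14.5]
opening: 0.0382
```

It's seated: 14 N at z = 0.0032, as expected for this grip height. Release, regrip, and carry to the right half at (0.5452, 0.1495).

Call:
carry_out(translation=[[0,0,0],[0,0,-0.0015],[0,0,0],[0,0,0],[0,0,0],[0,0,0]], turn=[[0,0,0],[0,0,0],[0,0,0],[0,0,0],[0,0,0],[0,0,0]], gripper=[-0.1,-0.1,-0.1,-0.1,-0.1,-0.1])

```text
time: 46.4
tool_pos: [0.5047, -0.0555, 0.003]
tool_rot: [3.142, 0.0, 1.17]
contact_force: [-1.2, 0.7, -0.7]
opening: 0.0503
```

Call:
carry_out(translation=[[0,0,0],[0,0,0],[0,0,0],[0,0,-0.01],[0,0,-0.02],[0,0,-0.03],[0,0,-0.032],[0,0,0],[0,0,0],[0,0,0]], turn=[[0,0,0],[0,0,0],[0,0,0],[0,0,0],[0,0,0],[0,0,0],[0,0,0],[0,0,-0.115],[0,0,-0.115],[0,0,-0.115]], gripper=[1,1,1,1,1,1,1,1,1,1])

```text
time: 47.4
tool_pos: [0.5043, -0.0553, 0.0957]
tool_rot: [3.142, -0.0, 1.52]
contact_force: [0.9, -0.0, -4.5]
opening: 0.0376
```

Call:
carry_out(translation=[[0,0,0],[0.0405,0.0105,0],[0.0405,0.0105,0],[0.0405,0.0105,0],[0.0405,0.0105,0],[0.0407,0.0103,0],[0,0,0],[0,0,0]], turn=[[0,0,-0.113],[0,0,0],[0,0,0],[0,0,0],[0,0,0],[0,0,0],[0,0,0],[0,0,0]], gripper=[1,1,1,1,1,1,1,1])

```text
time: 48.2
tool_pos: [0.5446, 0.1507, 0.0949]
tool_rot: [-3.141, 0.0, 1.631]
contact_force: [0.0, -0.5, -3.9]
opening: 0.038
```

```bash
python3 - <<'E'
from h import *
st(); go(.5452,.1495,.0105,1.628)
E
```

```text
t 48.20 pos [0.5446 0.1507 0.0949] rot [-3.1405  0.0004  1.6309] F [ 0.  -0.5 -3.9] open 0.0380
turn about tool z 0.0029; then shift x -0.0012 y 0.0006 z 0.0844 q6 -1.50
```

Call:
carry_out(translation=[[-0.0012,0.0006,0.03],[0,0,0.03],[0,0,0.018],[0,0,0.004],[0,0,0.0015],[0,0,0]], turn=[[0,0,0],[0,0,0],[0,0,0],[0,0,0],[0,0,0],[0,0,0]], gripper=[1,1,1,1,1,1])

```text
time: 48.8
tool_pos: [0.5466, 0.1482, 0.0125]
tool_rot: [3.14, 0.0, 1.628]
contact_force: [-0.0, 0.3, -3.1]
opening: 0.0378
```

Call:
carry_out(translation=[[0,0,0.0005],[0,0,0],[0,0,0],[0,0,0],[0,0,-0.01],[0,0,-0.04],[0,0,-0.05],[0,0,-0.05],[0,0,-0.04],[0,0,0]], turn=[[0,0,0],[0,0,0],[0,0,0],[0,0,0],[0,0,0],[0,0,0],[0,0,0.1423],[0,0,0.1423],[0,0,0.1423],[0,0,0.1423]], gripper=[1,-0.15,-0.15,-0.15,-0.15,-0.15,-0.25,-0.25,-0.25,-0.25])

```text
time: 49.8
tool_pos: [0.5489, 0.1493, 0.2088]
tool_rot: [3.131, -0.008, 1.054]
contact_force: [0.6, 0.1, 0.1]
opening: 0.0572
```

Call:
carry_out(translation=[[0,0,0],[0,0,0],[0,0,0],[0,0,0]], turn=[[0,0,0.1423],[0,0,0.1423],[0,0,0.1423],[0,0,0]], gripper=[-0.25,-0.25,-0.25,-0.25])

```text
time: 50.2
tool_pos: [0.5458, 0.1488, 0.2019]
tool_rot: [3.141, -0.001, 0.631]
contact_force: [0.1, 0.3, 0.2]
opening: 0.0578
```

```bash
python3 - <<'E'
from h import *
st(); go(.63,-.307,.2,.632)
E
```

```text
t 50.20 pos [0.5458 0.1488 0.2019] rot [ 3.1411 -0.0008  0.6312] F [0.1 0.3 0.2] open 0.0578
turn about tool z -0.0008; then shift x -0.2013 y 0.4174 z 0.0019 q6 -0.50
```

Call:
carry_out(translation=[[-0.0201,0.0417,0],[-0.0201,0.0417,0],[-0.0201,0.0417,0],[-0.0201,0.0417,0],[-0.0201,0.0417,0],[-0.0201,0.0417,0],[-0.0201,0.0417,0],[-0.0201,0.0417,0],[-0.0201,0.0417,0],[-0.0201,0.0417,0]], turn=[[0,0,0],[0,0,0],[0,0,0],[0,0,0],[0,0,0],[0,0,0],[0,0,0],[0,0,0],[0,0,0],[0,0,0]], gripper=[-0.25,-0.25,-0.25,-0.25,-0.25,-0.25,-0.25,-0.25,-0.25,-0.25])

```text
time: 51.2
tool_pos: [0.6302, -0.3083, 0.2018]
tool_rot: [3.141, -0.0, 0.637]
contact_force: [1.0, -0.2, 0.1]
opening: 0.0574
```

Call:
carry_out(translation=[[0,0,0],[0,0,0]], turn=[[0,0,0],[0,0,0]], gripper=[-0.25,-0.25])

```text
time: 51.4
tool_pos: [0.6298, -0.3075, 0.2005]
tool_rot: [-3.141, 0.0, 0.633]
contact_force: [0.0, 0.2, 0.1]
opening: 0.0573
```

```bash
python3 - <<'E'
from h import *
st()
w=read_camera("wrist"); a=read_camera("top")
collars(w); print("top"); collars(a)
E
```

```text
t 51.40 pos [ 0.6298 -0.3075  0.2005] rot [-3.1406  0.0001  0.6334] F [0.  0.2 0.1] open 0.0573
score 0.93 px [286. 105.] c [ 0.5816 -0.238 ] R 0.0302 in 0.82 lugdir 0.618 reach 0.0126
score 0.75 px [214. 184.] c [ 0.5748 -0.3593] R 0.0261 in 0.64 lugdir -1.576 reach 0.0137
top
score 0.98 px [213. 202.] c [0.5497 0.1513] R 0.0344 in 0.78 lugdir -3.079 reach 0.0134
score 0.68 px [164. 210.] c [0.5427 0.2803] R 0.0376 in 0.81 lugdir 0.042 reach 0.0104
score 0.67 px [366. 190.] c [ 0.5789 -0.2387] R 0.0297 in 0.62 lugdir 0.586 reach 0.0115
score 0.45 px [410. 188.] c [ 0.5756 -0.3556] R 0.0221 in 0.58 lugdir nan reach 0.0024
```

Call:
carry_out(translation=[[0.0005,-0.0418,0.02],[0.0005,-0.0418,0.03],[0,0,0.04],[0,0,0.04],[0,0,0.04],[0,0,0.0435],[0,0,0],[0,0,0],[0,0,0],[0,0,0]], turn=[[0,0,0.015],[0,0,0],[0,0,0],[0,0,0],[0,0,0],[0,0,0],[0,0,0],[0,0,0],[0,0,0],[0,0,0]], gripper=[-0.25,-0.25,-0.25,-0.25,-0.25,-0.25,-0.25,1,1,1], squeeze=15)

```text
time: 52.6
tool_pos: [0.5829, -0.2389, -0.0107]
tool_rot: [3.141, 0.0, 0.618]
contact_force: [-3.1, -0.7, 1.5]
opening: 0.038
```

Call:
carry_out(translation=[[0,0,0],[0,0,0],[0,0,0],[0,0,0],[0,0,0],[0,0,-0.03],[0,0,-0.02],[0,0,0],[0,0,0],[0,0,0]], turn=[[0,0,0],[0,0,0],[0,0,0],[0,0,0],[0,0,0],[0,0,0],[0,0,0.143],[0,0,0.143],[0,0,0.143],[0,0,0.143]], gripper=[1,1,-0.25,-0.25,-0.25,-0.25,-0.25,-0.25,-0.25,-0.25])

```text
time: 53.6
tool_pos: [0.5828, -0.2391, 0.0385]
tool_rot: [3.141, -0.0, 0.039]
contact_force: [0.2, 0.4, 0.8]
opening: 0.058
```

Call:
carry_out(translation=[[0,0,0],[0,0,0],[0,0,0],[0,0,0],[0,0,0],[0,0,0],[0,0,0.02],[0,0,0.03],[0,0,0],[0,0,0]], turn=[[0,0,0.143],[0,0,0.143],[0,0,0.143],[0,0,0.143],[0,0,0.143],[0,0,0.143],[0,0,0.141],[0,0,0],[0,0,0],[0,0,0]], gripper=[-0.25,-0.25,-0.25,-0.25,-0.25,-0.25,-0.25,-0.25,-0.25,-0.25])

```text
time: 54.6
tool_pos: [0.5825, -0.2389, -0.0116]
tool_rot: [3.141, 0.001, -0.953]
contact_force: [-0.8, -0.4, 0.2]
opening: 0.0576
```

Call:
carry_out(translation=[[0,0,0],[0,0,0],[0,0,0],[0,0,0],[0,0,0]], turn=[[0,0,0],[0,0,0],[0,0,0],[0,0,0],[0,0,0]], gripper=[1,1,1,1,1], squeeze=30)

```text
time: 55.1
tool_pos: [0.583, -0.2391, -0.0107]
tool_rot: [-3.141, -0.001, -0.954]
contact_force: [-1.8, 1.5, 5.3]
opening: 0.0375
```

```bash
python3 - <<'E'
from h import *
st(); go(.5042,-.0558,.07,1.17)
E
```

```text
t 55.10 pos [ 0.583  -0.2391 -0.0107] rot [-3.1412 -0.0007 -0.9536] F [-1.8  1.5  5.3] open 0.0375
turn about tool z -2.1236; then shift x 0.1380 y -0.1440 z -0.0807 q6 0.44
```

Call:
carry_out(translation=[[0,0,-0.02],[0,0,-0.04],[0,0,-0.032],[0,0,0],[0,0,0],[0,0,0],[0,0,0],[0,0,0],[0,0,0],[0,0,0]], turn=[[0,0,0],[0,0,-0.1416],[0,0,-0.1416],[0,0,-0.1416],[0,0,-0.1416],[0,0,-0.1416],[0,0,-0.1416],[0,0,-0.1416],[0,0,-0.1416],[0,0,-0.1416]], gripper=[1,1,1,1,1,1,1,1,1,1])

```text
time: 56.1
tool_pos: [0.5823, -0.2388, 0.0797]
tool_rot: [-3.141, 0.001, 0.327]
contact_force: [0.1, -0.4, -3.7]
opening: 0.0375
```

Call:
carry_out(translation=[[0,0,0],[0,0,0],[0,0,0],[0,0,0],[0,0,0],[0,0,0],[0.034,-0.036,0],[0.0345,-0.036,0],[0.0345,-0.036,0],[0.035,-0.036,0]], turn=[[0,0,-0.1416],[0,0,-0.1416],[0,0,-0.1416],[0,0,-0.1416],[0,0,-0.1416],[0,0,-0.1416],[0,0,0],[0,0,0],[0,0,0],[0,0,0]], gripper=[1,1,1,1,1,1,1,1,1,1])

```text
time: 57.1
tool_pos: [0.5026, -0.0545, 0.0799]
tool_rot: [-3.141, 0.0, 1.17]
contact_force: [1.2, 1.2, -2.4]
opening: 0.038
```

Call:
carry_out(translation=[[0,0,0.015],[0,0,0],[0,0,0]], turn=[[0,0,0],[0,0,0],[0,0,0]], gripper=[1,1,1])

```text
time: 57.4
tool_pos: [0.5043, -0.0564, 0.0654]
tool_rot: [-3.142, 0.0, 1.17]
contact_force: [0.7, 0.0, -2.1]
opening: 0.038
```

```bash
python3 - <<'E'
from h import *
st(); go(.5042,-.0558,.037,1.17)
E
```

```text
t 57.40 pos [ 0.5043 -0.0564  0.0654] rot [-3.1416  0.0003  1.1702] F [ 0.7  0.  -2.1] open 0.0380
turn about tool z 0.0002; then shift x 0.0005 y -0.0003 z 0.0284 q6 -1.43
```

Call:
carry_out(translation=[[0.0002,0,0.01],[0,0,0.008],[0,0,0.005],[0,0,0.005],[0,0,0]], turn=[[0,0,0],[0,0,0],[0,0,0],[0,0,0],[0,0,0]], gripper=[1,1,1,1,1])

```text
time: 57.9
tool_pos: [0.5036, -0.0559, 0.0365]
tool_rot: [-3.14, 0.0, 1.17]
contact_force: [0.1, -0.1, -2.6]
opening: 0.0376
```

Call:
carry_out(translation=[[0,0,0.006],[0,0,0.007],[0,0,0.007],[0,0,0.006],[0,0,0]], turn=[[0,0,0],[0,0,0],[0,0,0],[0,0,0],[0,0,0]], gripper=[1,1,1,1,1])

```text
time: 58.4
tool_pos: [0.5034, -0.0556, 0.0104]
tool_rot: [-3.14, 0.0, 1.17]
contact_force: [0.6, 0.2, -3.2]
opening: 0.0377
```

Call:
carry_out(translation=[[0,0,0.004],[0,0,0.002],[0,0,0.0015],[0,0,0]], turn=[[0,0,0],[0,0,0],[0,0,0],[0,0,0]], gripper=[1,1,1,1])

```text
time: 58.8
tool_pos: [0.5042, -0.0559, 0.0043]
tool_rot: [3.141, 0.0, 1.17]
contact_force: [-1.8, -0.0, 1.5]
opening: 0.0376
```

Call:
carry_out(translation=[[0,0,0.001],[0,0,0]], turn=[[0,0,0],[0,0,0]], gripper=[1,1])

```text
time: 59.0
tool_pos: [0.5042, -0.0559, 0.0043]
tool_rot: [3.141, 0.0, 1.17]
contact_force: [-4.1, 0.6, 12.3]
opening: 0.0376
```

Call:
carry_out(translation=[[0,0,0],[0,0,-0.0015],[0,0,0],[0,0,0],[0,0,0],[0,0,0]], turn=[[0,0,0],[0,0,0],[0,0,0],[0,0,0],[0,0,0],[0,0,0]], gripper=[-0.1,-0.1,-0.1,-0.1,-0.1,-0.1])

```text
time: 59.6
tool_pos: [0.5041, -0.0558, 0.0043]
tool_rot: [-3.142, 0.0, 1.17]
contact_force: [-0.0, -0.2, -0.4]
opening: 0.0505
```

Call:
carry_out(translation=[[0,0,0],[0,0,0],[0,0,0],[0,0,-0.01],[0,0,-0.02],[0,0,-0.03],[0,0,-0.031],[0,0,0],[0,0,0],[0,0,0]], turn=[[0,0,0],[0,0,0],[0,0,0],[0,0,0],[0,0,0],[0,0,0],[0,0,0],[0,0,-0.115],[0,0,-0.115],[0,0,-0.115]], gripper=[1,1,1,1,1,1,1,1,1,1])

```text
time: 60.6
tool_pos: [0.5039, -0.0558, 0.0962]
tool_rot: [3.141, 0.0, 1.52]
contact_force: [0.1, 0.4, -3.1]
opening: 0.038
```

Call:
carry_out(translation=[[0,0,0],[0.0338,0.0231,0],[0.0338,0.0231,0],[0.0338,0.0231,0],[0.0338,0.0231,0],[0.0338,0.0231,0],[0.0338,0.0231,0],[0,0,0],[0,0,0]], turn=[[0,0,-0.113],[0,0,0],[0,0,0],[0,0,0],[0,0,0],[0,0,0],[0,0,0],[0,0,0],[0,0,0]], gripper=[1,1,1,1,1,1,1,1,1])

```text
time: 61.5
tool_pos: [0.6302, 0.1553, 0.095]
tool_rot: [-3.14, 0.0, 1.63]
contact_force: [-0.3, -0.9, -3.1]
opening: 0.0375
```

```bash
python3 - <<'E'
from h import *
st(); go(.6311,.1545,.0125,1.628)
E
```

```text
t 61.50 pos [0.6302 0.1553 0.095 ] rot [-3.1401  0.0005  1.6302] F [-0.3 -0.9 -3.1] open 0.0375
turn about tool z 0.0022; then shift x -0.0009 y 0.0008 z 0.0825 q6 -1.51
```

Call:
carry_out(translation=[[-0.0009,0.0008,0.03],[0,0,0.03],[0,0,0.018],[0,0,0.003],[0,0,0.0015],[0,0,0]], turn=[[0,0,0],[0,0,0],[0,0,0],[0,0,0],[0,0,0],[0,0,0]], gripper=[1,1,1,1,1,1])

```text
time: 62.1
tool_pos: [0.6324, 0.1533, 0.0142]
tool_rot: [3.14, 0.0, 1.628]
contact_force: [0.2, 0.0, -2.2]
opening: 0.0378
```

Call:
carry_out(translation=[[0,0,0.001],[0,0,0],[0,0,0],[0,0,0],[0,0,-0.01],[0,0,-0.045],[0,0,-0.05],[0,0,-0.05],[0,0,-0.033],[0,0,0]], turn=[[0,0,0],[0,0,0],[0,0,0],[0,0,0],[0,0,0],[0,0,0],[0,0,0],[0,0,0],[0,0,0],[0,0,0]], gripper=[1,-0.15,-0.15,-0.15,-0.15,-0.15,-0.25,-0.25,-0.25,-0.25])

```text
time: 63.1
tool_pos: [0.6344, 0.1542, 0.2075]
tool_rot: [3.129, -0.001, 1.629]
contact_force: [0.9, 0.0, 0.2]
opening: 0.0575
```

Call:
carry_out(translation=[[-0.046,-0.0013,0],[-0.0464,-0.0013,0],[-0.0464,-0.0013,0],[-0.0464,-0.0013,0],[-0.0464,-0.0013,0],[-0.0464,-0.0013,0],[-0.0464,-0.0013,0],[-0.0464,-0.0013,0],[-0.0464,-0.0013,0],[-0.0464,-0.0013,0]], turn=[[0,0,0],[0,0,0],[0,0,0],[0,0,0],[0,0,0],[0,0,0],[0,0,0],[0,0,0],[0,0,0],[0,0,0]], gripper=[-0.25,-0.25,-0.25,-0.25,-0.25,-0.25,-0.25,-0.25,-0.25,-0.25])

```text
time: 64.1
tool_pos: [0.6448, -0.3115, 0.1997]
tool_rot: [-3.141, -0.0, 1.628]
contact_force: [1.3, -0.1, -0.2]
opening: 0.0574
```

Call:
carry_out(translation=[[-0.046,-0.0013,0],[0,0,0],[0,0,0]], turn=[[0,0,0],[0,0,0],[0,0,0]], gripper=[-0.25,-0.25,-0.25])

```text
time: 64.4
tool_pos: [0.6459, -0.3569, 0.1986]
tool_rot: [-3.14, -0.001, 1.626]
contact_force: [-0.4, 0.7, 0.2]
opening: 0.0574
```

```bash
python3 - <<'E'
from h import *
st()
w=read_camera("wrist"); a=read_camera("top")
collars(w); print("top"); collars(a)
im=np.hstack([cv2.resize(w["img"][0:240,130:430],None,fx=1.5,fy=1.5),cv2.resize(a["img"][110:270,100:250],(337,360))])
cv2.imwrite("pics/C.png",im[:,:,::-1])
E
```

```text
t 64.40 pos [ 0.6459 -0.3569  0.1986] rot [-3.1402 -0.0014  1.6261] F [-0.4  0.7  0.2] open 0.0574
score 0.60 px [266. 113.] c [ 0.5747 -0.3602] R 0.0264 in 0.81 lugdir -1.506 reach 0.0124
top
score 0.81 px [162. 211.] c [0.5418 0.2798] R 0.0389 in 0.80 lugdir 0.044 reach 0.0131
score 0.68 px [418. 187.] c [ 0.5729 -0.3604] R 0.0262 in 0.66 lugdir -1.096 reach 0.0088
score 0.62 px [212. 204.] c [0.5491 0.1511] R 0.0350 in 0.69 lugdir -3.084 reach 0.0129
score 0.60 px [208. 172.] c [0.6376 0.1573] R 0.0315 in 0.71 lugdir 3.096 reach 0.0137
```

View pics/C.png

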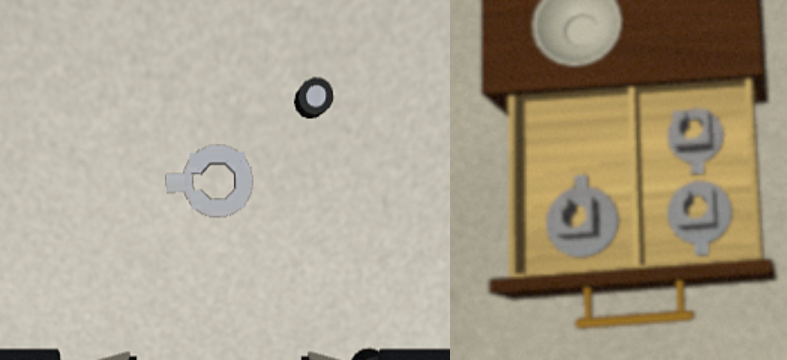

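The wrist view shows collar 54 at (217,181) with its lug and keyway to the left (−y). The top view shows collar 78 in the left half and collars 70 and 62 in the right half, all lying flat. Next is collar 54.

Call:
carry_out(translation=[[0.0003,-0.0354,0.02],[0.0003,-0.0354,0.03],[0,0,0.04],[0,0,0.04],[0,0,0.04],[0,0,0.0416],[0,0,0],[0,0,0],[0,0,0],[0,0,0]], turn=[[0,0,0],[0,0,0],[0,0,0],[0,0,0],[0,0,0],[0,0,0],[0,0,0],[0,0,0],[0,0,0],[0,0,0]], gripper=[-0.25,-0.25,-0.25,-0.25,-0.25,-0.25,-0.25,1,1,1], squeeze=15)

```text
time: 65.6
tool_pos: [0.5764, -0.3592, -0.0107]
tool_rot: [3.141, 0.001, 1.629]
contact_force: [-0.5, -0.1, -0.4]
opening: 0.038
```

Call:
carry_out(translation=[[0,0,0],[0,0,0],[0,0,0],[0,0,0],[0,0,0],[0,0,-0.03],[0,0,-0.02],[0,0,0],[0,0,0],[0,0,0]], turn=[[0,0,0],[0,0,0],[0,0,0],[0,0,0],[0,0,0],[0,0,0],[0,0,0.143],[0,0,0.143],[0,0,0.143],[0,0,0.143]], gripper=[1,1,-0.25,-0.25,-0.25,-0.25,-0.25,-0.25,-0.25,-0.25])

```text
time: 66.6
tool_pos: [0.5758, -0.3594, 0.0383]
tool_rot: [-3.142, 0.0, 1.05]
contact_force: [0.1, 0.2, 0.7]
opening: 0.0577
```

Call:
carry_out(translation=[[0,0,0],[0,0,0],[0,0,0],[0,0,0],[0,0,0],[0,0,0],[0,0,0.02],[0,0,0.03],[0,0,0],[0,0,0]], turn=[[0,0,0.143],[0,0,0.143],[0,0,0.143],[0,0,0.143],[0,0,0.143],[0,0,0.143],[0,0,0.141],[0,0,0],[0,0,0],[0,0,0]], gripper=[-0.25,-0.25,-0.25,-0.25,-0.25,-0.25,-0.25,-0.25,-0.25,-0.25])

```text
time: 67.6
tool_pos: [0.5757, -0.3592, -0.0119]
tool_rot: [-3.141, 0.001, 0.058]
contact_force: [0.1, 0.3, 0.3]
opening: 0.0574
```

Call:
carry_out(translation=[[0,0,0],[0,0,0],[0,0,0],[0,0,0],[0,0,0]], turn=[[0,0,0],[0,0,0],[0,0,0],[0,0,0],[0,0,0]], gripper=[1,1,1,1,1], squeeze=30)

```text
time: 68.1
tool_pos: [0.5762, -0.3598, -0.0104]
tool_rot: [3.14, -0.001, 0.057]
contact_force: [-2.3, 0.8, 6.7]
opening: 0.0374
```

```bash
python3 - <<'E'
from h import *
st(); go(.5042,-.0558,.07,1.17)
E
```

```text
t 68.10 pos [ 0.5762 -0.3598 -0.0104] rot [ 3.1403 -0.0009  0.0574] F [-2.3  0.8  6.7] open 0.0374
turn about tool z -1.1126; then shift x 0.2518 y -0.1849 z -0.0804 q6 -0.73
```

Call:
carry_out(translation=[[0,0,-0.02],[0,0,-0.04],[0,0,-0.032],[0,0,0],[0,0,0],[0,0,0],[0,0,0],[0,0,0],[0,0,0],[0,0,0]], turn=[[0,0,0],[0,0,-0.139],[0,0,-0.139],[0,0,-0.139],[0,0,-0.139],[0,0,-0.139],[0,0,-0.139],[0,0,-0.139],[0,0,-0.1396],[0,0,0]], gripper=[1,1,1,1,1,1,1,1,1,1])

```text
time: 69.1
tool_pos: [0.5758, -0.359, 0.0799]
tool_rot: [-3.141, -0.0, 1.171]
contact_force: [1.1, 0.9, -2.2]
opening: 0.0376
```

Call:
carry_out(translation=[[0.036,-0.0264,0],[0.036,-0.0264,0],[0.036,-0.0264,0],[0.036,-0.0264,0],[0.036,-0.0264,0],[0.036,-0.0264,0],[0.0358,-0.0265,0],[0,0,0.015],[0,0,0],[0,0,0]], turn=[[0,0,0],[0,0,0],[0,0,0],[0,0,0],[0,0,0],[0,0,0],[0,0,0],[0,0,0],[0,0,0],[0,0,0]], gripper=[1,1,1,1,1,1,1,1,1,1])

```text
time: 70.1
tool_pos: [0.5042, -0.0556, 0.0655]
tool_rot: [3.141, 0.0, 1.168]
contact_force: [-0.3, -1.6, -2.9]
opening: 0.0376
```

```bash
python3 - <<'E'
from h import *
st(); go(.5042,-.0558,.037,1.17)
E
```

```text
t 70.10 pos [ 0.5042 -0.0556  0.0655] rot [3.1415 0.0002 1.1677] F [-0.3 -1.6 -2.9] open 0.0376
turn about tool z -0.0023; then shift x -0.0002 y 0.0000 z 0.0285 q6 -1.43
```

Call:
carry_out(translation=[[-0.0002,0,0.01],[0,0,0.008],[0,0,0.005],[0,0,0.005],[0,0,0]], turn=[[0,0,0],[0,0,0],[0,0,0],[0,0,0],[0,0,0]], gripper=[1,1,1,1,1])

```text
time: 70.6
tool_pos: [0.5035, -0.0556, 0.0365]
tool_rot: [-3.14, 0.0, 1.169]
contact_force: [0.6, -0.7, -1.6]
opening: 0.0377
```

Call:
carry_out(translation=[[0,0,0.006],[0,0,0.007],[0,0,0.007],[0,0,0.006],[0,0,0]], turn=[[0,0,0],[0,0,0],[0,0,0],[0,0,0],[0,0,0]], gripper=[1,1,1,1,1])

```text
time: 71.1
tool_pos: [0.5032, -0.0553, 0.0103]
tool_rot: [-3.14, 0.0, 1.17]
contact_force: [0.7, -0.6, -2.3]
opening: 0.0378
```

Call:
carry_out(translation=[[0,0,0.004],[0,0,0.002],[0,0,0.0015],[0,0,0.001],[0,0,0]], turn=[[0,0,0],[0,0,0],[0,0,0],[0,0,0],[0,0,0]], gripper=[1,1,1,1,1])

```text
time: 71.6
tool_pos: [0.504, -0.0555, 0.0045]
tool_rot: [3.141, 0.0, 1.17]
contact_force: [-6.0, -0.1, 15.6]
opening: 0.0378
```

Seated: 15.6 N at z = 0.0045. Release, regrip, and carry to the rear of the left half at (0.6239, 0.2802).

Call:
carry_out(translation=[[0,0,0],[0,0,-0.0015],[0,0,0],[0,0,0],[0,0,0],[0,0,0]], turn=[[0,0,0],[0,0,0],[0,0,0],[0,0,0],[0,0,0],[0,0,0]], gripper=[-0.1,-0.1,-0.1,-0.1,-0.1,-0.1])

```text
time: 72.2
tool_pos: [0.5039, -0.0555, 0.0042]
tool_rot: [-3.141, 0.0, 1.17]
contact_force: [0.1, -0.5, -0.4]
opening: 0.0507
```

Call:
carry_out(translation=[[0,0,0],[0,0,0],[0,0,0],[0,0,-0.01],[0,0,-0.02],[0,0,-0.03],[0,0,-0.031],[0,0,0],[0,0,0],[0,0,0]], turn=[[0,0,0],[0,0,0],[0,0,0],[0,0,0],[0,0,0],[0,0,0],[0,0,0],[0,0,-0.115],[0,0,-0.115],[0,0,-0.115]], gripper=[1,1,1,1,1,1,1,1,1,1])

```text
time: 73.2
tool_pos: [0.5038, -0.0554, 0.0961]
tool_rot: [3.141, 0.0, 1.52]
contact_force: [-0.0, -0.5, -1.8]
opening: 0.0379
```

Call:
carry_out(translation=[[0,0,0],[0.041,0.0174,0],[0.041,0.0174,0],[0.041,0.0174,0],[0.041,0.0174,0],[0.041,0.0174,0],[0.041,0.0174,0],[0.041,0.0174,0],[0.0413,0.0171,0],[0,0,0]], turn=[[0,0,-0.113],[0,0,0],[0,0,0],[0,0,0],[0,0,0],[0,0,0],[0,0,0],[0,0,0],[0,0,0],[0,0,0]], gripper=[1,1,1,1,1,1,1,1,1,1])

```text
time: 74.2
tool_pos: [0.624, 0.2858, 0.095]
tool_rot: [3.141, -0.002, 1.633]
contact_force: [0.0, -0.9, -1.6]
opening: 0.0375
```

Call:
carry_out(translation=[[0,0,0]], turn=[[0,0,0]], gripper=[1])

```text
time: 74.3
tool_pos: [0.6232, 0.2811, 0.0948]
tool_rot: [-3.14, 0.001, 1.63]
contact_force: [-0.5, -0.5, -2.5]
opening: 0.0376
```

```bash
python3 - <<'E'
from h import *
st(); go(.6239,.2802,.0125,1.628)
E
```

```text
t 74.30 pos [0.6232 0.2811 0.0948] rot [-3.1403  0.0008  1.63  ] F [-0.5 -0.5 -2.5] open 0.0376
turn about tool z 0.0020; then shift x -0.0009 y 0.0007 z 0.0823 q6 -1.32
```

Call:
carry_out(translation=[[-0.0009,0.0007,0.03],[0,0,0.03],[0,0,0.018],[0,0,0.003],[0,0,0.0015],[0,0,0]], turn=[[0,0,0],[0,0,0],[0,0,0],[0,0,0],[0,0,0],[0,0,0]], gripper=[1,1,1,1,1,1])

```text
time: 74.9
tool_pos: [0.6254, 0.2789, 0.0143]
tool_rot: [3.14, -0.0, 1.627]
contact_force: [-0.1, 0.4, -1.4]
opening: 0.0376
```

Call:
carry_out(translation=[[0,0,0.001],[0,0,0],[0,0,0],[0,0,0],[0,0,-0.01],[0,0,-0.045],[0,0,-0.05],[0,0,-0.033],[0,0,0]], turn=[[0,0,0],[0,0,0],[0,0,0],[0,0,0],[0,0,0],[0,0,0],[0,0,0],[0,0,0],[0,0,0]], gripper=[1,-0.15,-0.15,-0.15,-0.15,-0.15,1,1,1])

```text
time: 75.8
tool_pos: [0.6276, 0.2804, 0.1577]
tool_rot: [3.129, -0.003, 1.628]
contact_force: [0.4, 0.3, 0.6]
opening: 0.0335
```

Call:
carry_out(translation=[[-0.0105,-0.0397,0],[-0.0105,-0.0397,0],[-0.0105,-0.0397,0],[-0.0105,-0.0397,0],[-0.0105,-0.0397,0],[-0.0105,-0.0397,0],[0,0,0],[0,0,0]], turn=[[0,0,0],[0,0,0],[0,0,0],[0,0,0],[0,0,0],[0,0,0],[0,0,0],[0,0,0]], gripper=[1,1,1,1,1,1,1,1])

```text
time: 76.6
tool_pos: [0.3904, 0.2029, 0.1504]
tool_rot: [3.14, -0.0, 1.628]
contact_force: [0.3, 0.3, 0.2]
opening: 0.0005
```

```bash
python3 - <<'E'
from h import *
st(); a=read_camera("top"); b=read_camera("scene"); collars(a); 
im=np.hstack([cv2.resize(a["img"][110:270,100:270],(382,360)),cv2.resize(b["img"][190:370,200:400],(400,360))])
cv2.imwrite("pics/D.png",im[:,:,::-1])
go(.390,.204,.0225,1.628)
E
```

```text
t 76.60 pos [0.3904 0.2029 0.1504] rot [ 3.1401 -0.0003  1.628 ] F [0.3 0.3 0.2] open 0.0005
score 0.95 px [164. 205.] c [0.5425 0.2807] R 0.0391 in 0.54 lugdir 0.037 reach 0.0140
score 0.84 px [209. 172.] c [0.6368 0.1564] R 0.0302 in 0.62 lugdir 2.988 reach 0.0146
score 0.75 px [212. 203.] c [0.5493 0.1514] R 0.0341 in 0.77 lugdir -3.081 reach 0.0136
score 0.65 px [159. 174.] c [0.6305 0.2863] R 0.0277 in 0.60 lugdir 0.398 reach 0.0082
turn about tool z -0.0003; then shift x 0.0009 y -0.0017 z 0.1275 q6 -1.32
```

View pics/D.png

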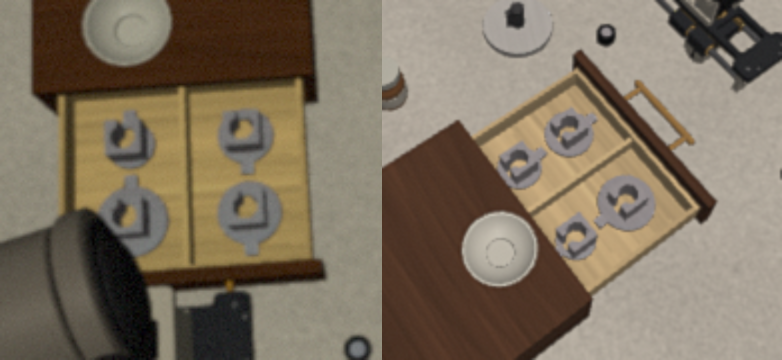

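All four collars lie flat and apart: two in the left half at (128,140) and (130,218), two in the right at (247,135) and (250,210). Now I'll push the drawer shut at the bar with closed fingers.

Call:
carry_out(translation=[[0,0,0.05],[0,0,0.05],[0,0,0.0275],[0,0,0],[0,0.008,0],[0,0.008,0],[0,0.008,0],[0,0.008,0],[0,0.01,0],[0,0.012,0]], turn=[[0,0,0],[0,0,0],[0,0,0],[0,0,0],[0,0,0],[0,0,0],[0,0,0],[0,0,0],[0,0,0],[0,0,0]], gripper=[1,1,1,1,1,1,1,1,1,1])

```text
time: 77.75
tool_pos: [0.4449, 0.206, 0.0228]
tool_rot: [3.141, 0.0, 1.628]
contact_force: [-2.6, -1.1, 1.8]
opening: 0.0003
```

Call:
carry_out(translation=[[0,0.014,0],[0,0.015,0],[0,0.015,0],[0,0.015,0],[0,0.015,0],[0,0.015,0],[0,0.015,0],[0,0.015,0],[0,0.014,0],[0,0.01,0]], turn=[[0,0,0],[0,0,0],[0,0,0],[0,0,0],[0,0,0],[0,0,0],[0,0,0],[0,0,0],[0,0,0],[0,0,0]], gripper=[1,1,1,1,1,1,1,1,1,1])

```text
time: 78.75
tool_pos: [0.5887, 0.2138, 0.0226]
tool_rot: [3.141, 0.0, 1.628]
contact_force: [-1.8, 0.4, 0.8]
opening: 0.0008
```

Call:
carry_out(translation=[[0,0.006,0],[0,0.004,0],[0,0,0]], turn=[[0,0,0],[0,0,0],[0,0,0]], gripper=[1,1,1])

```text
time: 79.05
tool_pos: [0.5978, 0.2147, 0.0224]
tool_rot: [3.141, -0.0, 1.628]
contact_force: [-0.1, -0.5, -0.3]
opening: 0.0006
```

Call:
carry_out(translation=[[0,0.003,0],[0,0.003,0],[0,0.002,0],[0,0,0]], turn=[[0,0,0],[0,0,0],[0,0,0],[0,0,0]], gripper=[1,1,1,1])

```text
time: 79.45
tool_pos: [0.6032, 0.215, 0.0222]
tool_rot: [-3.137, 0.001, 1.628]
contact_force: [-7.1, -1.8, 4.4]
opening: 0.0007
```

Call:
carry_out(translation=[[0,0.002,0],[0,0.001,0],[0,0,0]], turn=[[0,0,0],[0,0,0],[0,0,0]], gripper=[1,1,1])

```text
time: 79.75
tool_pos: [0.6031, 0.215, 0.0222]
tool_rot: [-3.131, 0.001, 1.628]
contact_force: [-18.4, -3.2, 12.0]
opening: 0.0005
```

It stopped at x = 0.603 with the force rising to 18 N, so the drawer is shut. I'll back off and check.

Call:
carry_out(translation=[[0,-0.01,0],[0,-0.03,0],[0,-0.03,0],[0,-0.03,-0.03],[0,-0.03,-0.04],[0,0,-0.05],[0,0,-0.04],[-0.04,0,0],[-0.04,0,0],[-0.04,0,0]], turn=[[0,0,0],[0,0,0],[0,0,0],[0,0,0],[0,0,0],[0,0,0],[0,0,0],[0,0,0],[0,0,0],[0,0,0]], gripper=[1,1,1,1,1,1,1,1,1,1])

```text
time: 80.75
tool_pos: [0.4856, 0.0871, 0.1831]
tool_rot: [3.139, 0.0, 1.629]
contact_force: [0.2, -0.5, -0.2]
opening: 0.0009
```

Call:
carry_out(translation=[[-0.04,-0.02,0],[-0.04,-0.02,0],[-0.04,-0.02,0],[-0.04,-0.02,0],[-0.04,0,0],[-0.04,0,0],[0,0,0]], turn=[[0,0,0],[0,0,0],[0,0,0],[0,0,0],[0,0,0],[0,0,0],[0,0,0]], gripper=[1,1,1,1,1,1,1])

```text
time: 81.45
tool_pos: [0.4197, -0.1605, 0.1828]
tool_rot: [3.139, 0.003, 1.623]
contact_force: [0.8, 0.7, 0.2]
opening: 0.0007
```

```bash
python3 - <<'E'
from h import *
st(); a=read_camera("top"); b=read_camera("scene"); save(b,"E.png",s=1.4)
for p in(a,b):
  for n,z in (("handle",.065),("dish",.092),("puck_a",0),("jar",0),("screwdriver",0),("loupe",0)):
    print(n,[(round(q["score"],2),ray(p,q["pixel"],z)[:2].round(3)) for q in nets.tip_of(p,n)[:3]])
E
```

```text
t 81.45 pos [ 0.4197 -0.1605  0.1828] rot [3.1393 0.0029 1.6234] F [0.8 0.7 0.2] open 0.0007
handle [(0.72, array([0.617, 0.226])), (0.15, array([ 0.698, -0.055]))]
dish [(0.59, array([0.728, 0.259]))]
puck_a [(0.64, array([0.399, 0.037]))]
jar [(0.95, array([ 0.731, -0.063])), (0.39, array([ 0.498, -0.053]))]
screwdriver [(0.54, array([ 0.326, -0.253]))]
loupe [(0.59, array([0.306, 0.359]))]
handle [(0.98, array([0.622, 0.213]))]
dish [(0.58, array([0.724, 0.264]))]
puck_a [(0.64, array([ 0.506, -0.286])), (0.52, array([0.397, 0.035])), (0.43, array([ 0.726, -0.218]))]
jar [(0.82, array([ 0.729, -0.064]))]
screwdriver [(0.78, array([ 0.322, -0.261])), (0.35, array([0.399, 0.035]))]
loupe [(0.58, array([0.316, 0.362]))]
```

View pics/E.png

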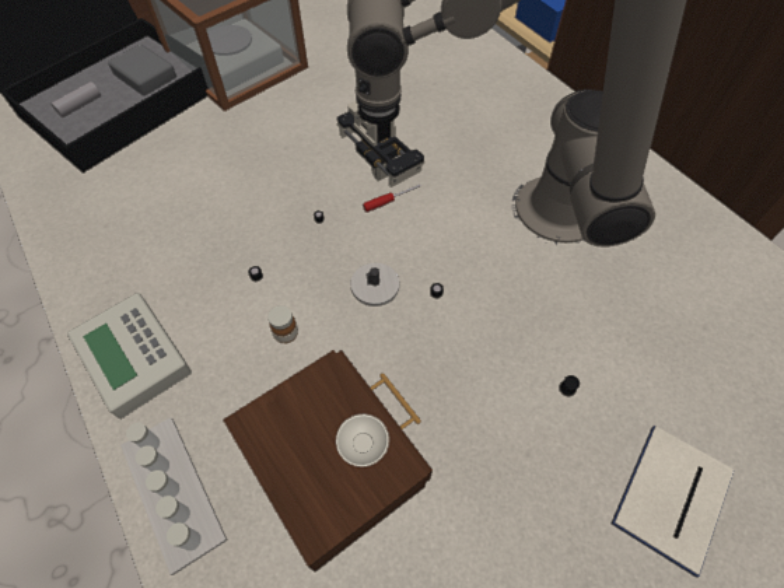

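The final view matches the start: the drawer is shut with its handle at (384,377)–(417,418), the same pixels as at the start. The dish, jar, pucks, screwdriver and loupe are in place, and the robot is clear.

```bash
python3 -c "
from cell import robot
print(robot.hand_in())"
```

```text
the job is handed in; nothing more can be done
None
```

The job is done and handed in at about 81.6 s of the 210 s allowed. All four collars were present. No verdict is reported, so what follows rests on my own checks.

**What was done**
- **Drawer opening:** I pulled the drawer out to its stop, which took 0.19 m and ended with a 14 N rise in force.
- **Testing:** I tested the collars in the order 78, 70, 62, 54. Each went over the key until it was home on the base, at the expected height and with 11–16 N of contact force. Each was let go there, then lifted off and stowed.
- **Stowing:** Collars 78 and 54 are in the left half, 70 and 62 in the right half, all flange down.
- **Drawer shutting:** I pushed it in until it stopped, with about 18 N of force.

**Last checks**
- **Collars:** The top and scene pictures just before closing showed all four flat and separate in the correct halves. None had been knocked aside when I looked before each pick-up.
- **Bench:** The final picture shows the handle back where it was at the start. The bystanders match their starting positions within the networks' scatter.

**What disagreed or failed**
- **Fingertip height:** The fingertips turned out to be 22.5 mm higher than the reported TCP, found by touching the table. Before that, my first three tries at the handle (two hooks and one grip) passed above the bar without touching it. I corrected all heights after that.
- **Camera offset:** The camera read y about 1 mm too high at the first collar, which I also allowed for.

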